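# Cure the clear coat on miniature trainers

## Robot

A 7-joint arm with a two-finger parallel gripper is mounted at the origin on the work surface. World frame = base frame: x ahead of the robot, y to its left, z up, the work surface at z = 0. Lengths are in m, angles in rad, forces in N, time in s.
With the tool pointing down it reaches from about 0.4 to 0.85 m from the base axis. Payload 6.9 kg.
Tool frame: the origin (TCP) lies midway between the tips of the shut fingers; the grasp point (between the pads) lies bot.pinch_z behind it (bot.pinch_z is the distance from the TCP to the grasp point, in m); z points along the fingers, y is the line along which they close (so a half turn about z gives the same grasp; the last joint's range is limited). The gripper opens to 85 mm and grips with 20 to 120 N. Pads are 22 mm wide; open, the fingers measure 114 mm over their backs; the gripper's body (76 mm by 85 mm) begins 54 mm behind the grasp point. The pads swing forward as they close: fully open they stand 13 mm farther back than shut.
Start: joints at [-1.117, 0.507, -0.238, 1.5, 0.126, 1.149, -0.155], TCP at [0.214, 0.587, 0.204] pointing down, gripper open.
Joint ranges: [-3.08, 3.08], [-0.24, 2.05], [-1.43, 1.35], [0, 2.5], [-1.52, 4.66], [0.17, 1.96], [-2.89, 2.89]. Speed limits (rad/s): [2.39, 2.39, 3.14, 3.14, 3.14, 3.14, 3.14].

## Interface

Orientations are given as a rotation vector (axis times angle).
In Python, from station import bot, camera, hand_in gives the robot as it stands.
- The arm moves only by the tool jog_arm, never from a script. Its argument "plan" is a list of rows, each a list of 7 numbers: the turn, a rotation vector about the world's x, y, z in rad, then the shift along the world's x, y, z in m, then the closure, from -1 (fully open) to 1 (shut). In form: [[ax, ay, az, tx, ty, tz, hand], ...]. A call has 1 to 12 rows; each row is the pose to reach, as a shift and turn from the pose commanded when the call began; what a row does not reach only later rows make up. A row lasts 1/8 s, in which the tool goes at most 62.5 mm and 10.7 degrees, less where a joint would pass 70% of its speed; a pose out of reach is approached as far as the arm can. A call with a gripper value outside its range is refused whole. The fingers move at their own pace and stop on an object; "grip_force" is the grip in N (left out, the last holds). Time passes only in rows, so rows that repeat a pose let the fingers close. It gives the time, the measured TCP pose, the force, the opening and the grip force at its end, in the units of the state.
- bot.get_obs(): the state, without advancing time (a new reading comes with each control period).
- camera(name): name is "side" or "top"; returns a dict with "color" (480x640x3 uint8, blue, green, red), "fx", "fy", "cx", "cy" (pixels), "eye" and "attitude" of the camera in the world. Camera axes: x right, y down, z forward; pixel columns grow to the right and rows downward; lengths in m; the calibration is good to about 2 mm. A picture is of the moment at which its call begins. There is no depth.
- hand_in(): hands the job in; it is judged then, once.
The state is a dict: "clock": time; "joints": joint angles; "joint_velocities": joint speeds; "joint_efforts": joint torques, N m; "position": TCP position; "eef_rot": TCP orientation; "force": force on the tool from outside, world axes, zero at the start; "moment": the same for the moment, N m; "opening": finger opening in m; "finger_force": force on a finger pad.
Only numpy, scipy, OpenCV 4.12 (cv2) and the standard library are available. Lean on these libraries where they do the work, as an engineer would, in place of code of your own. Each camera call takes 0.05 s, during which the arm holds its last target. There are 200 camera calls.

## Task

Stand all the miniature trainers on the bare top of the turntable, then squeeze the curing gun's trigger all the way and let it go, which starts its timed lamp. Then take the turntable by its upright post and turn it one full turn, either way round, with all the trainers still standing on it. Last, stand every trainer upright in the steel drying tray, and leave the other things on the bench where they are.

Things in the scene. Friction and masses are not known exactly. Their poses are not given: they have to be found in the camera images.
- shoe_1: one of up to 3 identical rigid white resin miniature trainers (some may be absent), 90 long, 38 wide, 48 high, up to 0.18 kg; starts upright on the bench to the right. Origin: centre of the sole's underside, x to the toe, z up. Sole 14 thick; above it the heel block, 30 wide, x from -40 to +8, up to 48 high: grip that across its width. Toe 28 high
- shoe_2: one of up to 3 identical rigid white resin miniature trainers (some may be absent), 90 long, 38 wide, 48 high, up to 0.18 kg; starts upright on the bench to the right. Origin: centre of the sole's underside, x to the toe, z up. Sole 14 thick; above it the heel block, 30 wide, x from -40 to +8, up to 48 high: grip that across its width. Toe 28 high
- shoe_3: one of up to 3 identical rigid white resin miniature trainers (some may be absent), 90 long, 38 wide, 48 high, up to 0.18 kg; starts upright on the bench to the right. Origin: centre of the sole's underside, x to the toe, z up. Sole 14 thick; above it the heel block, 30 wide, x from -40 to +8, up to 48 high: grip that across its width. Toe 28 high
- turntable_center (a point): centre of the top face of a dark steel turntable disc, 280 across, whose top is 50 above the bench; z up, x points from the centre to the post (it turns with the disc). The disc turns freely without stops on a fixed low foot and has slight friction, so it stays where it is left
- turntable_post (a point): centre of the top end of the turntable's steel post, a round upright rod 18 in diameter that stands 118 from the disc's centre and 110 above the disc's top; it does not spin on its own, but slips round easily between fingers that hold it
- turntable (a joint): turning angle of the disc in rad, about 0 at the start, growing counter-clockwise seen from above; a full turn is 6.28 either way
- gun: grey pistol-shaped curing gun clamped on its side to the bench, nose to its -y (towards the turntable), grip lying level to its -x; origin on the bench under the barrel. Barrel along y, 44 across, axis 95 above the bench, highest thing there. Nothing is below the grip
- gun_pinch (a point): point between the gun's grip and trigger, 95 above the bench, 68 to -x of the barrel's axis, axes as gun. Grip: 28 thick in z, 26 wide in y, back face 25 to +y of this point. Bare metal trigger: 20 thick in z, 9 wide in y, along x, outer face 25 to -y when let go, pivot 42 to +x. Straddle both from above, fingers along y (50 to span), and close
- trigger (a joint): angle of the curing gun's sprung trigger in rad: 0 let go, 0.30 fully squeezed towards the grip; about 2 N to start and 7 N at the end at the pinch point; springs back by itself
- tray: shallow fixed steel drying tray, 170 (x) by 220 (y), walls 4 thick and 12 high, floor 4 thick; origin under its centre on the bench. Three trainers stand in it side by side, each along the tray's x
- tape: roll of masking tape lying flat, 90 across, 48 high, not part of the job; origin under its centre
- glue: white glue bottle, 60 across, 170 high, not part of the job; origin under its centre
- marker: marker pen lying on the bench, 130 long, 13 thick, not part of the job; origin under its middle, x along it
- cup: white plastic paint cup, 72 across, 75 high, not part of the job; origin under its centre
Not all that is in view belongs to the job. Leave any brown, orange or pink look-alike of the shoe_2 alone.

How it is judged:
By the outcome, as a careful person would: the job done as asked, in the order asked, and still so for the second after the job is handed in, with the robot touching nothing.
Of shoe_1, shoe_2, shoe_3 only 2 to 3 are there at a start; the rules pass over those that are not, and their reading is None.
At some moment in a run one of shoe_1, shoe_2, shoe_3 may be knocked a few centimetres aside while the robot is not near it.
It also fails if it takes over 210 s, if anything falls off the work surface, if the arm or the gripper's body presses on something with over 40 N, if the wrist force passes 120 N, or if a joint passes its speed limit or range.

## Working session

There is one attempt and no reset: what is moved stays moved. The work goes in short steps, Python scripts to look and compute and a tool call to move; the robot and the scene stay as the last step left them, time stands still between calls to the robot, and variables do not carry over. Pictures are saved under pics/ and viewed, at most 14 in all, crops included, and the job is handed in when it is done.

Besides the shell and the picture viewer there is one more tool, called as a command line: name --pt "numbers of a row" for each row, then --argument value for the rest. jog_arm: Moves the arm, as the interface text tells. Its arguments: {"type":"object","properties":{"plan":{"type":"array","items":{"type":"array","items":{"type":"number"}}},"grip_force":{"type":"number"}},"required":["plan"]}

```bash
ls; mkdir -p pics
python3 - <<'E'
from station import bot,camera
import cv2,numpy as np
for n in("side","top"):
    c=camera(n); cv2.imwrite(f"pics/{n}0.png",c["color"]); print(n,{k:c[k] for k in c if k!="color"})
o=bot.get_obs(); print(o, bot.pinch_z)
E
```

```text
pics
side {'fx': 518.2679656636776, 'fy': 518.2679656636776, 'cx': 321.1335665613965, 'cy': 245.8273971355993, 'eye': array([-0.05720101, -0.69269851,  1.1411067 ]), 'attitude': array([-2.30128377,  0.90314322, -0.30655968])}
top {'fx': 446.93652244127907, 'fy': 446.93652244127907, 'cx': 324.2000733126643, 'cy': 249.16046003987393, 'eye': array([ 0.40644798, -0.01757122,  1.10030118]), 'attitude': array([-2.17244253,  2.15603608, -0.13955503])}
{'clock': 0.1, 'joints': array([-1.11651351,  0.50825945, -0.23751077,  1.50101206,  0.1256785 ,
        1.14888134, -0.15478325]), 'joint_velocities': array([ 0.00029001, -0.00137467, -0.00018671, -0.00221467,  0.00026575,
       -0.00063666,  0.00059217]), 'joint_efforts': array([-5.33457540e-03, -6.21827245e+01, -2.19466500e+00, -2.50202912e+01,
        1.25582816e-02,  7.89578859e-03,  6.56133963e-06]), 'position': array([0.21350553, 0.58689389, 0.20341955]), 'eef_rot': array([-5.45050103e-01, -3.09368519e+00,  2.44202326e-03]), 'force': array([-0.05313568, -0.17855345,  0.59454673]), 'moment': array([ 0.03221102, -0.03420936,  0.00235235]), 'finger_force': 0.0, 'opening': 0.08496140920376331} 0.0187
```

View pics/top0.png

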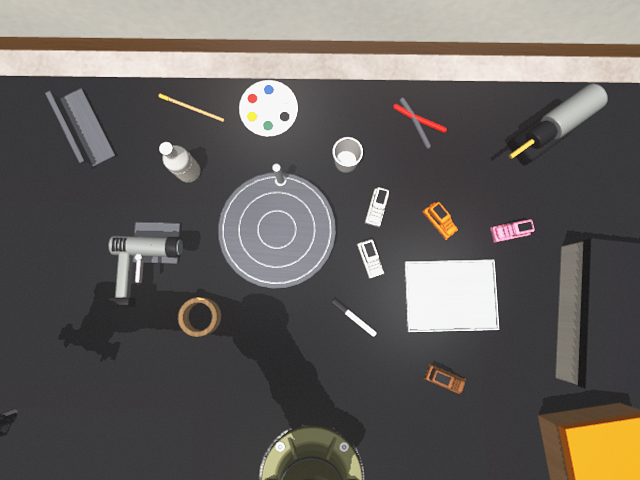

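View pics/side0.png

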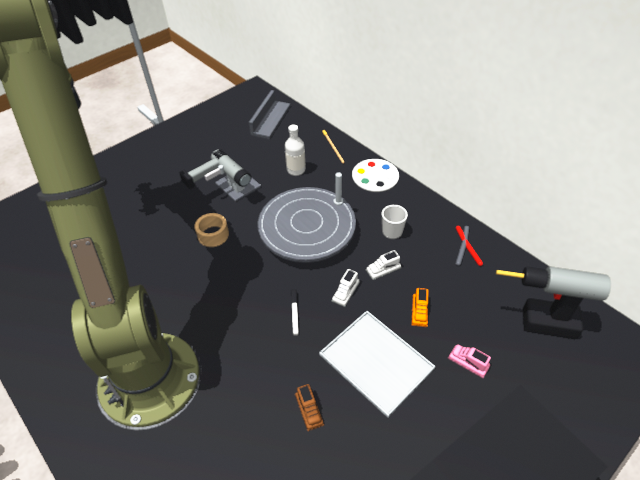

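```bash
cat > h.py <<'E'
import cv2,numpy as np
from scipy.spatial.transform import Rotation as R
from scipy.optimize import least_squares,minimize
from station import bot,camera,hand_in
def proj(c,P):
    p=(np.atleast_2d(P)-c["eye"])@R.from_rotvec(c["attitude"]).as_matrix()
    return np.c_[c["fx"]*p[:,0]/p[:,2]+c["cx"],c["fy"]*p[:,1]/p[:,2]+c["cy"]]
def onz(c,uv,z):
    uv=np.atleast_2d(uv)
    d=np.c_[(uv[:,0]-c["cx"])/c["fx"],(uv[:,1]-c["cy"])/c["fy"],np.ones(len(uv))]@R.from_rotvec(c["attitude"]).as_matrix().T
    return c["eye"]+d*((z-c["eye"][2])/d[:,2])[:,None]
def tri(c1,u1,c2,u2):
    f=lambda X:np.r_[(proj(c1,X)-u1).ravel(),(proj(c2,X)-u2).ravel()]
    r=least_squares(f,[.5,0,.05]); return r.x,np.abs(r.fun).max()
def both(): return camera("top"),camera("side")
E
python3 - <<'E'
from h import *
t,s=both()
print(np.round(onz(t,[[377,207],[370,259],[277,230],[451,296],[200,316],[120,275]],0),3))
z=lambda im,x,y,w,h,k:cv2.resize(im[y:y+h,x:x+w],None,fx=k,fy=k,interpolation=cv2.INTER_CUBIC)
a=z(t["color"],340,170,100,130,4);b=z(s["color"],320,235,100,130,4)
cv2.imwrite("pics/shoes.png",np.hstack([a,b]))
a=z(t["color"],100,210,100,110,4);b=z(s["color"],180,130,100,110,4)
cv2.imwrite("pics/gun.png",np.hstack([a,b]))
E
```

```text
[[ 0.646 -0.159  0.   ]
 [ 0.515 -0.141  0.   ]
 [ 0.586  0.09   0.   ]
 [ 0.425 -0.34   0.   ]
 [ 0.372  0.273  0.   ]
 [ 0.471  0.473  0.   ]]
```

View pics/shoes.png

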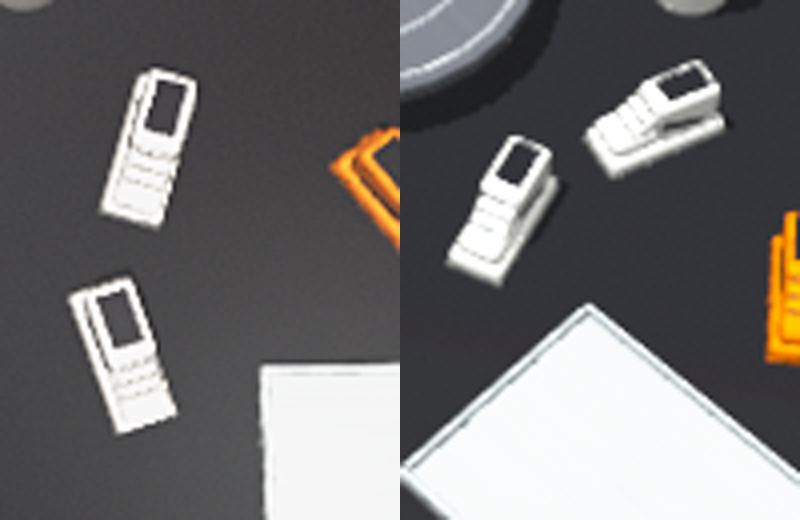

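View pics/gun.png

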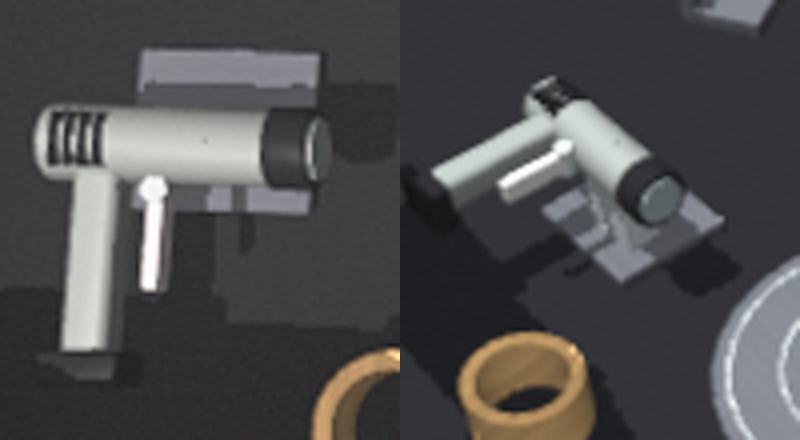

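```bash
cat >> h.py <<'E'
bx=lambda x0,x1,w,z0,z1:np.array([[x,y,z] for x in(x0,x1) for y in(-w/2,w/2) for z in(z0,z1)])
PARTS=[bx(-.045,.045,.038,0,.014),bx(-.04,.008,.030,.014,.048),
       np.vstack([bx(.008,.0081,.030,.014,.030),bx(.038,.0381,.03,.014,.026)])]
def white(im):
    h=cv2.cvtColor(im,cv2.COLOR_BGR2HSV); m=((h[...,1]<45)&(h[...,2]>135)).astype(np.uint8)
    return m
def blob(c,p0,z=.02,rad=.075):
    uv=proj(c,[*p0,z])[0]; m=white(c["color"])
    n,l,st,ce=cv2.connectedComponentsWithStats(m)
    w=np.zeros_like(m); q=np.round(uv).astype(int); cv2.circle(w,tuple(int(v) for v in q),14,1,-1)
    k=np.bincount(l[(w>0)&(m>0)],minlength=n)[1:].argmax()+1
    cs,_=cv2.findContours((l==k).astype(np.uint8),cv2.RETR_EXTERNAL,cv2.CHAIN_APPROX_NONE)
    o=np.zeros_like(m); cv2.drawContours(o,cs,-1,1,-1); return o
K=4
def sil(c,p,z0,win):
    x0,y0,x1,y1=win; im=np.zeros(((y1-y0)*K,(x1-x0)*K),np.uint8)
    Rz=R.from_euler('z',p[2]).as_matrix()
    for P in PARTS:
        q=proj(c,P@Rz.T+[p[0],p[1],z0]); q=((q-[x0,y0]+.5)*K)
        cv2.fillConvexPoly(im,cv2.convexHull(np.round(q*16).astype(np.int32)),1,shift=4)
    return cv2.resize(im.astype(np.float32),(x1-x0,y1-y0),interpolation=cv2.INTER_AREA)
def fitshoe(cams,p0,z0=0.,masks=None):
    "p0=(x,y,yaw); returns pose and mean IoU"
    D=[]
    for c in cams:
        b=blob(c,p0[:2],z0+.02); x,y,w,h=cv2.boundingRect(b); win=(x-12,y-12,x+w+12,y+h+12)
        D.append((c,win,b[win[1]:win[3],win[0]:win[2]].astype(np.float32)))
    def f(p):
        r=0
        for c,win,b in D:
            s=sil(c,p,z0,win); r+=1-np.minimum(s,b).sum()/np.maximum(s,b).sum()
        return r/len(D)
    best=None
    for a in(p0[2],p0[2]+.3,p0[2]-.3):
        S=np.array([p0[0],p0[1],a]); sx=np.vstack([S,S+[.01,0,0],S+[0,.01,0],S+[0,0,.2]])
        r=minimize(f,S,method="Nelder-Mead",options=dict(initial_simplex=sx,xatol=1e-4,fatol=1e-5))
        if best is None or r.fun<best.fun: best=r
    return best.x,1-best.fun
E
python3 - <<'E'
from h import *
t,s=both()
for p in ([.646,-.159,2.9],[.515,-.141,-2.9]):
    for cs in((t,s),(t,),(s,)):
        x,i=fitshoe(cs,p); print(np.round(x,4),round(i,3))
# turntable
G=[]
for c in(t,s):
    g=cv2.GaussianBlur(cv2.cvtColor(c["color"],cv2.COLOR_BGR2GRAY),(0,0),1.2).astype(np.float32)
    G.append((c,np.hypot(cv2.Sobel(g,5,1,0),cv2.Sobel(g,5,0,1))))
a=np.linspace(0,2*np.pi,360)
def f(p,sel=(0,1)):
    r=0
    for i in sel:
        c,g=G[i]; uv=proj(c,np.c_[p[0]+.14*np.cos(a),p[1]+.14*np.sin(a),0*a+p[2]]).astype(np.float32)
        r-=np.minimum(cv2.remap(g,uv[None,:,0],uv[None,:,1],1),150).mean()
    return r
for sel in((0,1),(0,),(1,)):
    b=min((minimize(f,[x,y,.05],args=(sel,),method="Nelder-Mead",options=dict(initial_simplex=[[x,y,.05],[x+.01,y,.05],[x,y+.01,.05],[x,y,.06]])) for x in(.57,.58,.59) for y in(.085,.095,.105)),key=lambda r:r.fun)
    print("tt",b.x.round(4),b.fun)
T=lambda n,u,v:print(n,*[np.round(k,4) for k in tri(t,u,s,v)])
T("post",[276.5,167.5],[338.5,175])
T("trigtip",[137.5,282.5],[205,177.5])
T("nose",[179.5,247.5],[245.5,179.5])
T("rear",[110,245],[215,151])
T("gripend",[121,297],[190,177.5])
C=lambda *q:np.array(q)/4+[100,210]
print("grip L/R",onz(t,[C(73,200),C(65,340),C(113,200),C(108,340)],.109).round(4))
print("trig",onz(t,[C(143,200),C(140,285),C(168,200),C(160,285)],.105).round(4))
print("barrel edges",onz(t,[C(110,110),C(260,110),C(110,182),C(260,187)],.095).round(4))
# tray
for c in(t,s):
    m=white(c["color"]); n,l,st,ce=cv2.connectedComponentsWithStats(m)
    p=proj(c,[.425,-.34,.004])[0].astype(int); k=l[p[1],p[0]]
    cs,_=cv2.findContours((l==k).astype(np.uint8),0,2)
    r=cv2.minAreaRect(onz(c,cs[0][:,0],.004)[:,:2].astype(np.float32)); print("tray",r)
for n,uv in (("glue",[166,148]),("cup",[347,160]),("tape",[200,316]),("marker",[355,317])): print(n,onz(t,uv,.05).round(3))
E
```

```text
[ 0.6439 -0.1568  2.8714] 0.916
[ 0.6449 -0.1574  2.8687] 0.953
[ 0.6419 -0.1564  2.8793] 0.903
[ 0.5154 -0.1399 -2.81  ] 0.92
[ 0.5159 -0.1403 -2.8042] 0.953
[ 0.5136 -0.1393 -2.7877] 0.918
tt [0.582  0.0882 0.0388] -295.56561279296875
tt [0.5796 0.0868 0.0472] -147.69583129882812
tt [0.5749 0.0832 0.0485] -147.94798278808594
post [0.6979 0.0794 0.1533] 0.3712
trigtip [0.4483 0.3913 0.0932] 0.2444
nose [0.5284 0.3    0.0955] 0.1896
rear [0.5298 0.4493 0.112 ] 0.4583
gripend [0.4165 0.4274 0.0893] 0.2669
grip L/R [[0.4974 0.43   0.109 ]
 [0.4202 0.4296 0.109 ]
 [0.4976 0.4079 0.109 ]
 [0.4204 0.4061 0.109 ]]
trig [[0.4981 0.393  0.105 ]
 [0.4509 0.3919 0.105 ]
 [0.4982 0.3791 0.105 ]
 [0.4509 0.3809 0.105 ]]
barrel edges [[0.55   0.4186 0.095 ]
 [0.5507 0.3341 0.095 ]
 [0.5091 0.4162 0.095 ]
 [0.5069 0.3319 0.095 ]]
tray ((0.4276740849018097, -0.339063435792923), (0.17270229756832123, 0.22335562109947205), 1.7451512813568115)
tray ((0.4254603981971741, -0.3365538418292999), (0.1757631152868271, 0.22392168641090393), 1.7939856052398682)
glue [[0.776 0.358 0.05 ]]
cup [[ 0.751 -0.081  0.05 ]]
tape [[0.374 0.26  0.05 ]]
marker [[ 0.374 -0.1    0.05 ]]
```

jog_arm --pt "0 0 0.08 0.446 -0.748 0.05 -1" --pt "0 0 0.08 0.446 -0.748 0.05 -1" --pt "0 0 0.08 0.446 -0.748 0.05 -1" --pt "0 0 0.08 0.446 -0.748 0.05 -1" --pt "0 0 0.08 0.446 -0.748 0.05 -1" --pt "0 0 0.08 0.446 -0.748 0.05 -1" --pt "0 0 0.08 0.446 -0.748 0.05 -1" --pt "0 0 0.08 0.446 -0.748 0.05 -1" --pt "0 0 0.08 0.446 -0.748 0.05 -1" --pt "0 0 0.08 0.446 -0.748 0.05 -1" --pt "0 0 0.08 0.446 -0.748 0.05 -1" --pt "0 0 0.08 0.446 -0.748 0.05 -1" --grip_force 30

```text
clock: 1.8
position: [0.5979, -0.0575, 0.2474]
eef_rot: [0.42, 3.113, 0.0]
force: [1.7, 1.0, 0.5]
opening: 0.0856
finger_force: 0.0
```

jog_arm --pt "0 0 0 0.062 -0.104 -0.05 -1" --pt "0 0 0 0.062 -0.104 -0.1 -1" --pt "0 0 0 0.062 -0.104 -0.1 -1" --pt "0 0 0 0.062 -0.104 -0.1 -1"

```text
clock: 2.3
position: [0.6575, -0.1617, 0.1438]
eef_rot: [-0.425, -3.107, 0.001]
force: [-0.3, -0.1, 1.4]
opening: 0.0856
finger_force: 0.0
```

Run:
```python
from h import *
t,s=both()
o=bot.get_obs(); print(o["position"],o["joints"].round(2))
cv2.imwrite("pics/a1.png",np.hstack([cv2.resize(t["color"],(400,300)),cv2.resize(s["color"],(400,300))]))
for p in ([.6445,-.157,2.87],[.5155,-.140,-2.806]):
  for cs in((t,),(s,)):
    try:
        x,i=fitshoe(cs,p); print(np.round(x,4),round(i,3))
    except Exception as e: print(e)
```

```text
[ 0.65920698 -0.15888288  0.14763202] [ 0.22  0.63 -0.03  1.43  0.02  1.09  1.49]
[ 0.6454 -0.1565  2.8918] 0.729
[ 0.6416 -0.1558  2.879 ] 0.889
[ 0.5147 -0.1351 -2.8719] 0.513
[ 0.515  -0.1403 -2.747 ] 0.743
```

View pics/a1.png

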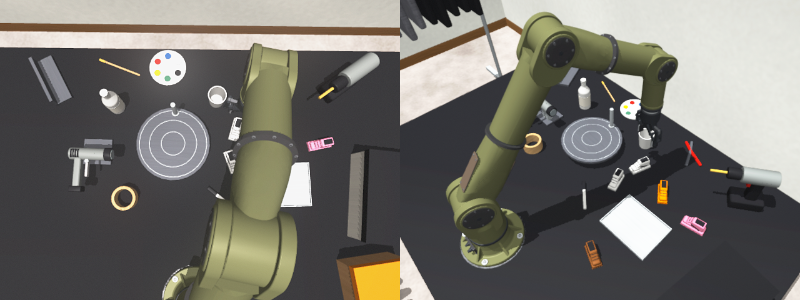

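jog_arm --pt "0 0 0 0.0 -0.001 -0.06 -1" --pt "0 0 0 0 -0.001 -0.11 -1" --pt "0 0 0 0 -0.001 -0.128 -1" --pt "0 0 0 0 -0.001 -0.128 -1" --pt "0 0 0 0 -0.001 -0.128 0.4" --pt "0 0 0 0 -0.001 -0.128 1" --pt "0 0 0 0 -0.001 -0.128 1" --pt "0 0 0 0 -0.001 -0.128 1" --pt "0 0 0 0 -0.001 -0.128 1" --pt "0 0 0 0 -0.001 -0.128 1" --pt "0 0 0 0 -0.001 -0.128 1" --grip_force 30

```text
clock: 3.78
position: [0.6598, -0.1645, 0.0234]
eef_rot: [0.424, 3.109, -0.006]
force: [-7.4, -5.3, 24.8]
opening: 0.0077
finger_force: 32.4
```

Run:
```python
from h import *
t,s=both()
o=bot.get_obs(); print({k:np.round(o[k],3) for k in("position","force","moment","opening","finger_force")})
u=proj(s,[.66,-.16,.04])[0].astype(int); v=proj(t,[.66,-.16,.04])[0].astype(int)
z=lambda im,u:cv2.resize(im[u[1]-60:u[1]+60,u[0]-50:u[0]+50],None,fx=4,fy=4,interpolation=cv2.INTER_CUBIC)
cv2.imwrite("pics/a2.png",np.hstack([z(t["color"],v),z(s["color"],u)]))
```

```text
{'position': array([ 0.66 , -0.165,  0.023]), 'force': array([-8.084, -4.901, 24.465]), 'moment': array([-0.744,  1.642, -0.034]), 'opening': np.float64(0.008), 'finger_force': np.float64(32.35)}
```

View pics/a2.png

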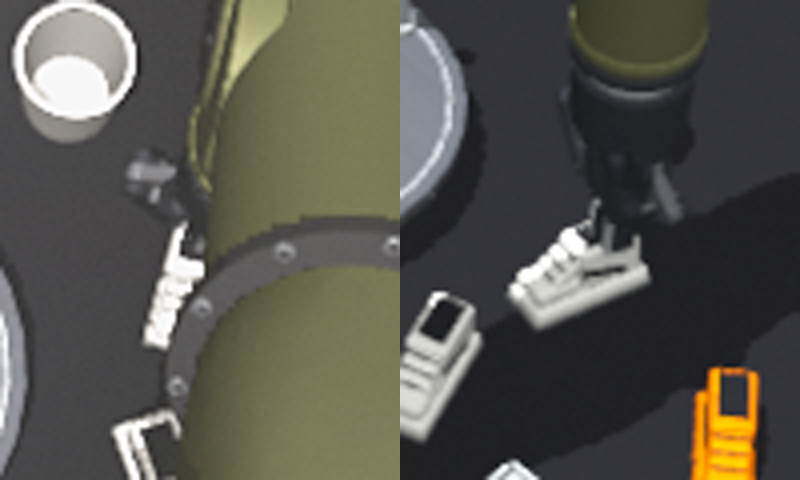

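jog_arm --pt "0 0 0 0 0 0.003 0.7" --pt "0 0 0 0 0 0.003 0.7" --pt "0 0 0 0 0 0.015 0.7" --pt "0 0 0 0 0 0.03 0.7" --pt "0 0 0 0 0 0.06 0.7" --pt "0 0 0 0 0 0.1 0.7" --pt "0 0 0 0 0 0.1 -1" --pt "0 0 0 0 0 0.1 -1" --pt "0 0 0 0 0 0.1 -1"

```text
clock: 5.0
position: [0.6584, -0.1605, 0.1182]
eef_rot: [-0.42, -3.111, -0.0]
force: [-0.0, -0.1, 0.2]
opening: 0.0671
finger_force: 0.0
```

Run:
```python
from h import *
t,s=both()
o=bot.get_obs(); print({k:np.round(o[k],3) for k in("position","force","moment","opening","finger_force")})
u=proj(s,[.64,-.15,.05])[0].astype(int); v=proj(t,[.64,-.15,.05])[0].astype(int)
z=lambda im,u:cv2.resize(im[u[1]-60:u[1]+60,u[0]-50:u[0]+50],None,fx=4,fy=4,interpolation=cv2.INTER_CUBIC)
cv2.imwrite("pics/a3.png",np.hstack([z(t["color"],v),z(s["color"],u)]))
for cs in((s,),(t,)):
  x,i=fitshoe(cs,[.643,-.157,2.87]); print(np.round(x,4),round(i,3))
```

```text
{'position': array([ 0.659, -0.161,  0.118]), 'force': array([-0.128,  0.847,  0.097]), 'moment': array([-0.036,  0.024, -0.034]), 'opening': np.float64(0.08), 'finger_force': np.float64(0.0)}
[ 0.6415 -0.1566  2.9012] 0.891
[ 0.6458 -0.1557  2.861 ] 0.636
```

View pics/a3.png

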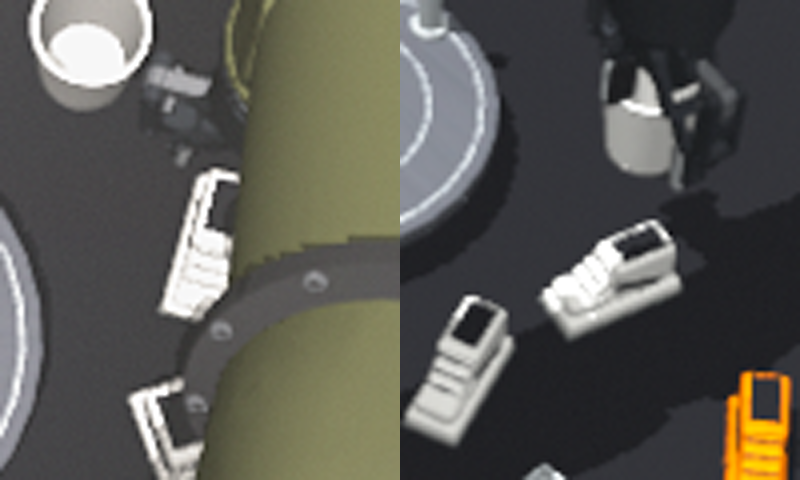

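Run:
```python
from h import *
t,s=both()
o=bot.get_obs(); M=R.from_rotvec(o["eef_rot"]).as_matrix(); p=o["position"]; print(p,o["opening"],M.round(2).tolist())
u=proj(s,[.66,-.16,.1])[0].astype(int); v=proj(t,[.66,-.16,.1])[0].astype(int)
def z(c,u):
    im=cv2.resize(c["color"][u[1]-50:u[1]+50,u[0]-40:u[0]+40],None,fx=5,fy=5,interpolation=cv2.INTER_CUBIC)
    for a,col in((.0425,(0,0,255)),(-.0425,(0,255,0)),(0,(255,0,255))):
        for d in(-.013,-.03):
            q=(proj(c,p+M@[0,a,d])[0]-(u-[40,50])+.5)*5; cv2.circle(im,tuple(int(k) for k in q),4,col,1)
    return im
cv2.imwrite("pics/a4.png",np.hstack([z(t,v),z(s,u)]))
```

```text
[ 0.65874082 -0.16067346  0.11841655] 0.0850495398058714 [[-0.96, 0.27, -0.0], [0.27, 0.96, 0.0], [0.0, -0.0, -1.0]]
```

View pics/a4.png

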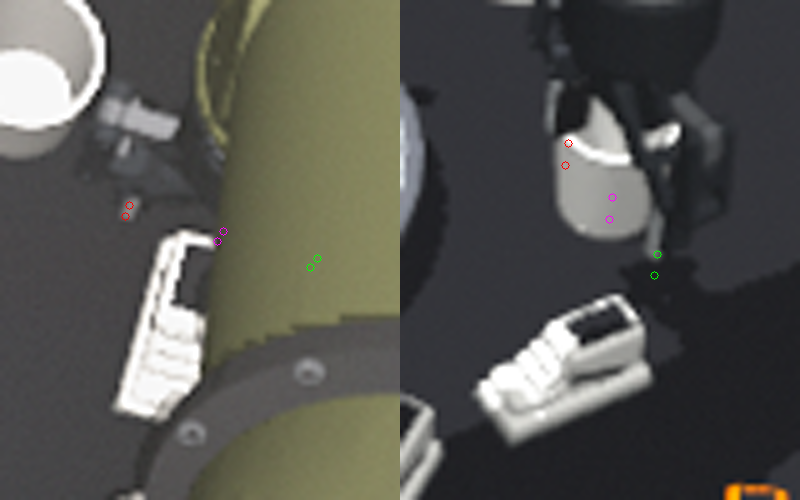

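jog_arm --pt "0 0 0 0.001 0 -0.05 -1" --pt "0 0 0 0.001 0 -0.08 -1" --pt "0 0 0 0.001 0 -0.096 -1" --pt "0 0 0 0.001 0 -0.096 -1" --pt "0 0 0 0.001 0 -0.096 -1" --pt "0 0 0 0.001 0 -0.096 -1"

```text
clock: 5.95
position: [0.661, -0.161, 0.0247]
eef_rot: [0.421, 3.111, -0.0]
force: [-0.5, -0.5, 0.3]
opening: 0.0854
finger_force: 0.0
```

jog_arm --pt "0 0 0 0 0 0 -0.2" --pt "0 0 0 0 0 0 -0.2" --pt "0 0 0 0 0 0 -0.2" --pt "0 0 0 0 0 0 -0.2"

```text
clock: 6.45
position: [0.6601, -0.1608, 0.0232]
eef_rot: [0.421, 3.113, -0.0]
force: [-0.3, 0.6, -0.3]
opening: 0.0511
finger_force: 0.0
```

Run:
```python
from h import *
s=camera("side")
o=bot.get_obs(); M=R.from_rotvec(o["eef_rot"]).as_matrix(); p=o["position"]; print({k:np.round(o[k],3) for k in("position","force","opening","finger_force")})
u=proj(s,[.65,-.16,.05])[0].astype(int)
cv2.imwrite("pics/a5.png",cv2.resize(s["color"][u[1]-50:u[1]+50,u[0]-50:u[0]+50],None,fx=6,fy=6,interpolation=cv2.INTER_CUBIC))
```

```text
{'position': array([ 0.66 , -0.161,  0.023]), 'force': array([-0.785,  0.004,  0.21 ]), 'opening': np.float64(0.051), 'finger_force': np.float64(0.0)}
```

View pics/a5.png

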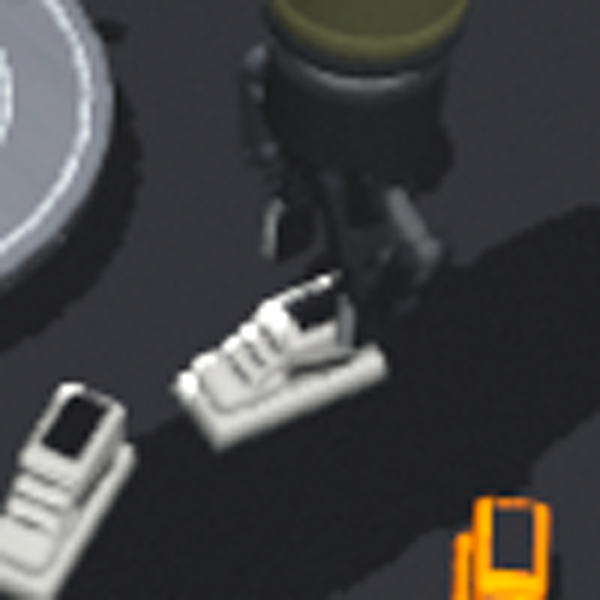

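Run:
```python
from h import *
s=camera("side"); u=proj(s,[.65,-.16,.05])[0].astype(int)
for pose in([.6415,-.1566,2.90],[.6445,-.157,2.87]):
    Rz=R.from_euler('z',pose[2]).as_matrix()
    for n,P in (("soleheel near",[-.045,.019,0]),("soletoe near",[.045,.019,0]),("heel rear top near",[-.04,.015,.048]),("heel front top near",[.008,.015,.048]),("rear far",[-.04,-.015,.048])):
        print(n,((proj(s,Rz@P+[pose[0],pose[1],0])[0]-(u-50)+.5)*6).round())
o=bot.get_obs();M=R.from_rotvec(o["eef_rot"]).as_matrix()
for P in([0,.0255,-.005],[0,-.0255,-.005]): print("finger",((proj(s,o["position"]+M@P)[0]-(u-50)+.5)*6).round())
```

```text
soleheel near [382. 372.]
soletoe near [217. 450.]
heel rear top near [379. 305.]
heel front top near [289. 347.]
rear far [341. 261.]
soleheel near [388. 372.]
soletoe near [219. 445.]
heel rear top near [385. 305.]
heel front top near [293. 344.]
rear far [349. 259.]
finger [287. 289.]
finger [347. 367.]
```

jog_arm --pt "0 0 0 -0.004 0.001 0 0.1" --pt "0 0 0 -0.004 0.001 0 0.1" --pt "0 0 0 -0.004 0.001 0 0.4" --pt "0 0 0 -0.004 0.001 0 0.4" --pt "0 0 0 -0.004 0.001 0 0.4"

```text
clock: 7.18
position: [0.6562, -0.1598, 0.0232]
eef_rot: [0.421, 3.113, -0.0]
force: [0.2, 0.2, -0.7]
opening: 0.0257
finger_force: 0.0
```

Run:
```python
from h import *
s=camera("side")
o=bot.get_obs(); print(o["position"],o["opening"])
u=proj(s,[.65,-.16,.05])[0].astype(int)
im=cv2.resize(s["color"][u[1]-35:u[1]+35,u[0]-45:u[0]+35],None,fx=8,fy=8,interpolation=cv2.INTER_CUBIC)
im=np.clip(im.astype(float)*1.0,0,255)
cv2.imwrite("pics/a6.png",(255*(im/255)**.5).astype(np.uint8))
```

```text
[ 0.65612432 -0.15978653  0.02312996] 0.02564652518691089
```

View pics/a6.png

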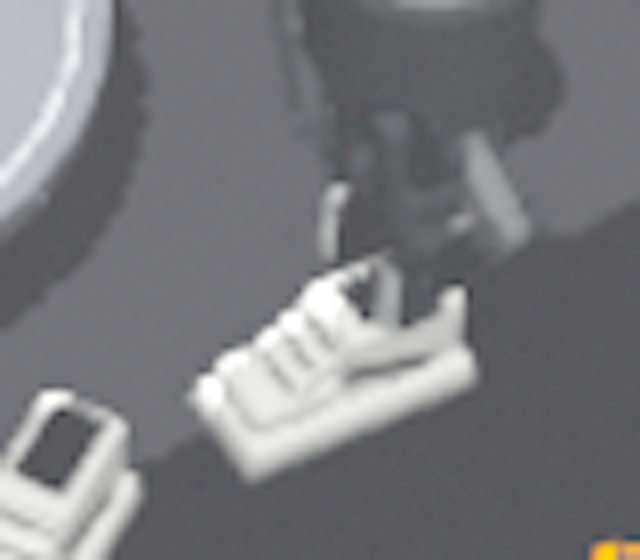

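jog_arm --pt "0 0 0 0 0 0 0.6" --pt "0 0 0 0 0 0 0.6" --pt "0 0 0 0 0 0 0.6"

```text
clock: 7.6
position: [0.6561, -0.1598, 0.0231]
eef_rot: [-0.421, -3.113, 0.0]
force: [-0.6, 0.5, -0.7]
opening: 0.0172
finger_force: 0.0
```

jog_arm --pt "0 0 0 0 0 0 0.75" --pt "0 0 0 0 0 0 0.75" --pt "0 0 0 0 0 0 0.75"

```text
clock: 7.98
position: [0.6561, -0.1598, 0.0232]
eef_rot: [-0.421, -3.113, 0.0]
force: [-0.1, 1.0, 0.4]
opening: 0.0108
finger_force: 0.0
```

Run:
```python
from h import *
t,s=both()
o=bot.get_obs(); print({k:np.round(o[k],3) for k in("position","force","moment","opening","finger_force")})
# fit with free z and scale check for the other shoe (unoccluded): print blob size on bench
for z in(-.02,-.01,0,.01,.02,.03):
    print(z,[ (x.round(4),round(i,3)) for x,i in [fitshoe((c,),[.515,-.14,-2.806],z) for c in(s,)]])
```

```text
{'position': array([ 0.656, -0.16 ,  0.023]), 'force': array([ 0.05 , -0.035,  0.101]), 'moment': array([ 0.034, -0.007, -0.013]), 'opening': np.float64(0.011), 'finger_force': np.float64(0.0)}
-0.02 [(array([ 0.5247, -0.1304, -2.774 ]), np.float64(0.752))]
-0.01 [(array([ 0.5199, -0.1351, -2.7669]), np.float64(0.741))]
0 [(array([ 0.5156, -0.1397, -2.7476]), np.float64(0.73))]
0.01 [(array([ 0.5103, -0.1446, -2.7503]), np.float64(0.72))]
0.02 [(array([ 0.5061, -0.1489, -2.7408]), np.float64(0.707))]
0.03 [(array([ 0.5006, -0.1544, -2.7393]), np.float64(0.699))]
```

Run:
```python
from h import *
t,s=both()
o=bot.get_obs();M=R.from_rotvec(o["eef_rot"]).as_matrix()
out=[]
for c in(t,s):
    u=proj(c,[.65,-.16,.05])[0].astype(int)
    im=cv2.resize(c["color"][u[1]-35:u[1]+35,u[0]-25:u[0]+25],None,fx=8,fy=8,interpolation=cv2.INTER_CUBIC)
    im=(255*(im/255.)**.5).astype(np.uint8)
    for P in([0,.0055,-.001],[0,-.0055,-.001]):
        q=(proj(c,o["position"]+M@P)[0]-(u-[25,35])+.5)*8; cv2.circle(im,tuple(int(k) for k in q),4,(0,0,255),1)
    Rz=R.from_euler('z',2.87).as_matrix()
    for P in([-.04,.015,.048],[.008,.015,.048],[-.04,-.015,.048],[.008,-.015,.048],[-.04,.015,.014],[.008,.015,.014]):
        q=(proj(c,Rz@P+[.6445,-.157,0])[0]-(u-[25,35])+.5)*8; cv2.circle(im,tuple(int(k) for k in q),4,(0,200,0),1)
    out.append(im)
cv2.imwrite("pics/a7.png",np.hstack(out))
```

```text
(no output)
```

View pics/a7.png

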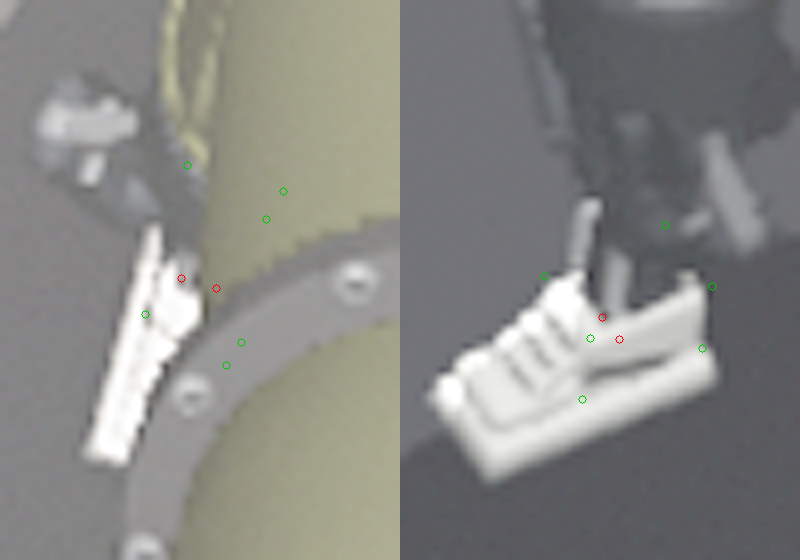

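Run:
```python
from h import *
s=camera("side"); u=proj(s,[.65,-.16,.05])[0].astype(int)
for z in(.02,.03,.04,.05,.06):
    for d in(.013,.02):
        P=np.array([.6561,-.1598,0])-d*np.array([.27,.963,0])+[0,0,z]
        print("a6",z,d,((proj(s,P)[0]-(u-[45,35])+.5)*8).round())
    for d in(-.0055,.0055,.0125):
        P=np.array([.6561,-.1598,0])-d*np.array([.27,.963,0])+[0,0,z]
        print("  a7",z,d,((proj(s,P)[0]-(u-[25,35])+.5)*8+[400,0]).round())
```

```text
a6 0.02 0.013 [390. 363.]
a6 0.02 0.02 [401. 377.]
  a7 0.02 -0.0055 [602. 325.]
  a7 0.02 0.0055 [619. 347.]
  a7 0.02 0.0125 [630. 362.]
a6 0.03 0.013 [393. 344.]
a6 0.03 0.02 [404. 359.]
  a7 0.03 -0.0055 [604. 307.]
  a7 0.03 0.0055 [621. 329.]
  a7 0.03 0.0125 [632. 343.]
a6 0.04 0.013 [396. 326.]
a6 0.04 0.02 [407. 341.]
  a7 0.04 -0.0055 [607. 288.]
  a7 0.04 0.0055 [624. 311.]
  a7 0.04 0.0125 [635. 325.]
a6 0.05 0.013 [398. 308.]
a6 0.05 0.02 [409. 322.]
  a7 0.05 -0.0055 [609. 270.]
  a7 0.05 0.0055 [626. 292.]
  a7 0.05 0.0125 [638. 307.]
a6 0.06 0.013 [401. 289.]
a6 0.06 0.02 [412. 304.]
  a7 0.06 -0.0055 [612. 251.]
  a7 0.06 0.0055 [629. 274.]
  a7 0.06 0.0125 [640. 288.]
```

jog_arm --pt "0 0 0 0 -0.001 0.03 -0.2" --pt "0 0 0 0 -0.001 0.03 -0.4" --pt "0 0 0 0 -0.001 0.03 -0.4" --pt "0 0 0 0 -0.001 0.03 -0.4" --pt "0 0 0 0 -0.001 0.03 -0.4" --pt "0 0 0 0 -0.001 0 -0.4" --pt "0 0 0 0 -0.001 -0.01 -0.4" --pt "0 0 0 0 -0.001 -0.02 -0.4" --pt "0 0 0 0 -0.001 -0.025 -0.4" --pt "0 0 0 0 -0.001 -0.025 -0.4" --pt "0 0 0 0 -0.001 -0.025 -0.4"

```text
clock: 9.6
position: [0.6565, -0.1609, -0.0012]
eef_rot: [0.421, 3.112, -0.0]
force: [0.3, 0.7, 0.3]
opening: 0.0596
finger_force: 0.0
```

jog_arm --pt "0 0 0 0 0 0 0.1" --pt "0 0 0 0 0 0 0.3" --pt "0 0 0 0 0 0 0.3" --pt "0 0 0 0 0 0 0.4" --pt "0 0 0 0 0 0 0.4" --pt "0 0 0 0 0 0 0.4"

```text
clock: 10.35
position: [0.6564, -0.1607, -0.0014]
eef_rot: [0.421, 3.113, 0.0]
force: [0.3, 1.0, 5.0]
opening: 0.0293
finger_force: 30.8
```

jog_arm --pt "0 0 0 0 0 0.03 0.6" --pt "0 0 0 0 0 0.08 0.6" --pt "0 0 0 0 0 0.1 0.6" --pt "0 0 0.07 -0.015 0.04 0.1 0.6" --pt "0 0 0.14 -0.035 0.09 0.1 0.6" --pt "0 0 0.2 -0.055 0.14 0.1 0.6" --pt "0 0 0.27 -0.078 0.188 0.1 0.6" --pt "0 0 0.27 -0.078 0.188 0.1 0.6" --pt "0 0 0.27 -0.078 0.188 0.08 0.6" --pt "0 0 0.27 -0.078 0.188 0.06 0.6" --pt "0 0 0.27 -0.078 0.188 0.06 0.6"

```text
clock: 11.72
position: [0.5768, 0.0262, 0.0565]
eef_rot: [0.0, -3.138, 0.001]
force: [1.6, -0.5, -0.8]
opening: 0.0289
finger_force: 30.2
```

jog_arm --pt "0 0 0 0 0 -0.004 0.6" --pt "0 0 0 0 0 -0.007 0.6" --pt "0 0 0 0 0 -0.008 0.6"

```text
clock: 12.1
position: [0.5783, 0.0271, 0.0504]
eef_rot: [-0.002, 3.141, -0.0]
force: [0.4, 0.4, -1.3]
opening: 0.0292
finger_force: 30.2
```

jog_arm --pt "0 0 0 0 0 -0.001 0.6" --pt "0 0 0 0 0 -0.002 0.6" --pt "0 0 0 0 0 -0.002 0.6"

```text
clock: 12.48
position: [0.5783, 0.0273, 0.0486]
eef_rot: [-0.002, 3.141, -0.0]
force: [-1.1, -1.0, 2.6]
opening: 0.0292
finger_force: 30.7
```

jog_arm --pt "0 0 0 0 0 0 0.2" --pt "0 0 0 0 0 0 -0.3" --pt "0 0 0 0 0 0 -0.5" --pt "0 0 0 0 0 0 -0.5" --pt "0 0 0 0 0 0.03 -0.5" --pt "0 0 0 0 0 0.08 -0.5" --pt "0 0 0.1 -0.01 -0.04 0.09 -0.5" --pt "0 0 0.2 -0.03 -0.1 0.09 -0.5" --pt "0 0 0.335 -0.05 -0.163 0.09 -0.5" --pt "0 0 0.335 -0.05 -0.163 0.09 -0.5" --pt "0 0 0.335 -0.05 -0.163 0.09 -0.5"

```text
clock: 13.85
position: [0.5281, -0.136, 0.1382]
eef_rot: [-0.522, 3.098, 0.001]
force: [0.1, 0.8, 0.5]
opening: 0.0641
finger_force: 0.0
```

Run:
```python
from h import *
t,s=both()
o=bot.get_obs(); print(o["position"].round(4),o["opening"])
for c in(t,s):
    for p,z in (([.515,-.14,-2.806],0),([.565,.027,3.14],.05)):
        try:
            x,i=fitshoe((c,),p,z); print(np.round(x,4),round(i,3))
        except Exception as e: print(e)
cv2.imwrite("pics/b1.png",np.hstack([cv2.resize(c["color"][80:380,150:550],(400,300)) for c in(t,s)]))
```

```text
[ 0.5287 -0.134   0.1382] 0.06412784419609249
[ 0.5149 -0.1383 -3.0038] 0.442
[0.593  0.1735 2.0469] 0.07
[ 0.5141 -0.1395 -2.7912] 0.796
[0.5008 0.0301 2.9202] 0.146
```

View pics/b1.png

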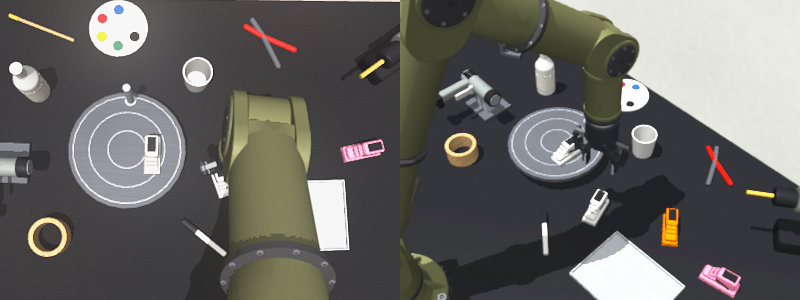

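jog_arm --pt "0 0 0 0 -0.0015 -0.06 -0.5" --pt "0 0 0 0 -0.0015 -0.1 -0.5" --pt "0 0 0 0 -0.0015 -0.125 -0.5" --pt "0 0 0 0 -0.0015 -0.14 -0.5" --pt "0 0 0 0 -0.0015 -0.141 -0.5" --pt "0 0 0 0 -0.0015 -0.141 -0.5" --pt "0 0 0 0 -0.0015 -0.141 0" --pt "0 0 0 0 -0.0015 -0.141 0.3" --pt "0 0 0 0 -0.0015 -0.141 0.5" --pt "0 0 0 0 -0.0015 -0.141 0.5" --pt "0 0 0 0 -0.0015 -0.141 0.5"

```text
clock: 15.32
position: [0.5285, -0.1373, -0.002]
eef_rot: [-0.525, 3.096, -0.001]
force: [-1.2, 0.8, 6.6]
opening: 0.0296
finger_force: 30.6
```

jog_arm --pt "0 0 0 0 0 0.04 0.7" --pt "0 0 0 0 0 0.09 0.7" --pt "0 0 0 0 0 0.14 0.7" --pt "0 0 -0.08 0.01 0.05 0.14 0.7" --pt "0 0 -0.17 0.02 0.1 0.14 0.7" --pt "0 0 -0.25 0.03 0.15 0.14 0.7" --pt "0 0 -0.335 0.04 0.2 0.14 0.7" --pt "0 0 -0.335 0.05 0.25 0.14 0.7" --pt "0 0 -0.335 0.05 0.284 0.12 0.7" --pt "0 0 -0.335 0.05 0.284 0.08 0.7" --pt "0 0 -0.335 0.05 0.284 0.06 0.7" --pt "0 0 -0.335 0.05 0.284 0.055 0.7"

```text
clock: 16.82
position: [0.577, 0.1463, 0.0508]
eef_rot: [0.002, -3.139, 0.001]
force: [0.5, -0.3, -0.0]
opening: 0.0298
finger_force: 30.1
```

jog_arm --pt "0 0 0 0 0 -0.002 0.7" --pt "0 0 0 0 0 -0.004 0.7" --pt "0 0 0 0 0 -0.005 0.7"

```text
clock: 17.2
position: [0.5786, 0.1468, 0.048]
eef_rot: [-0.001, 3.14, 0.001]
force: [-2.0, -1.0, 8.7]
opening: 0.0294
finger_force: 31.7
```

jog_arm --pt "0 0 0 0 0 0 0.2" --pt "0 0 0 0 0 0 -0.3" --pt "0 0 0 0 0 0 -0.5" --pt "0 0 0 0 0 0 -0.5" --pt "0 0 0 0 0 0.03 -0.5" --pt "0 0 0 0 0 0.08 -0.5" --pt "0 0 0 -0.02 0.05 0.11 -1" --pt "0 0 0 -0.04 0.1 0.12 -1" --pt "0 0 0 -0.07 0.15 0.12 -1" --pt "0 0 0 -0.09 0.21 0.12 -1" --pt "0 0 0 -0.117 0.264 0.12 -1" --pt "0 0 0 -0.117 0.264 0.12 -1"

```text
clock: 18.7
position: [0.4563, 0.4171, 0.167]
eef_rot: [0.017, -3.139, -0.005]
force: [0.2, -0.9, -0.5]
opening: 0.0855
finger_force: 0.0
```

```bash
sed -i 's/h\[...,2\]>135/h[...,2]>VT/; 1i VT=135' h.py
python3 - <<'E'
import h
from h import *
t,s=both()
o=bot.get_obs(); print(o["position"].round(4),o["opening"])
for vt in(200,225):
  h.VT=vt
  for c in(t,s):
    for p,z in (([.565,.027,3.14],.05),([.565,.147,3.14],.05)):
        try:
            x,i=fitshoe((c,),p,z); print(vt,np.round(x,4),round(i,3))
        except Exception as e: print(e)
E
```

```text
[0.4606 0.4111 0.1669] 0.08552978709661067
200 [0.5671 0.0276 3.1561] 0.725
200 [0.588  0.1563 3.145 ] 0.481
200 [0.5643 0.0302 3.246 ] 0.514
200 [0.5803 0.1655 3.5698] 0.274
225 [0.5672 0.0277 3.1571] 0.467
225 [0.5729 0.146  3.4557] 0.424
225 [0.5662 0.0313 3.261 ] 0.417
225 [0.5787 0.1596 3.6809] 0.166
```

jog_arm --pt "0 0 0 0 0 -0.05 -1" --pt "0 0 0 0 0 -0.09 -1" --pt "0 0 0 0 0 -0.11 -1" --pt "0 0 0 0 0 -0.122 -1" --pt "0 0 0 0 0 -0.122 -1" --pt "0 0 0 0 0 -0.122 -1"

```text
clock: 19.55
position: [0.4619, 0.4108, 0.0462]
eef_rot: [-0.001, 3.14, 0.001]
force: [0.5, 0.3, 1.0]
opening: 0.0854
finger_force: 0.0
```

jog_arm --pt "0 0 0 0 0 0 -0.5" --pt "0 0 0 0 0 0 -0.35" --pt "0 0 0 0 0 0 -0.2" --pt "0 0 0 0 0 0 -0.1" --pt "0 0 0 0 0 0 -0.05" --grip_force 25

```text
clock: 20.18
position: [0.4611, 0.4134, 0.0462]
eef_rot: [-0.003, 3.14, 0.006]
force: [-0.8, 5.3, 4.6]
opening: 0.0452
finger_force: 7.9
```

jog_arm --pt "0 0 0 0 0.003 0 0.0" --pt "0 0 0 0 0.004 0 0.1" --pt "0 0 0 0 0.005 0 0.3" --pt "0 0 0 0 0.005 0 0.5" --pt "0 0 0 0 0.005 0 0.5" --pt "0 0 0 0 0.005 0 0.5"

```text
clock: 20.92
position: [0.4612, 0.416, 0.0467]
eef_rot: [-0.001, 3.141, 0.001]
force: [-2.5, -0.3, 11.9]
opening: 0.0392
finger_force: 23.5
```

jog_arm --pt "0 0 0 0 0 0 0.8" --pt "0 0 0 0 0 0 0.8" --pt "0 0 0 0 0 0 0.8" --pt "0 0 0 0 0 0 0.8" --grip_force 40

```text
clock: 21.42
position: [0.4613, 0.4162, 0.0468]
eef_rot: [-0.001, 3.141, 0.002]
force: [-3.2, -1.2, 12.6]
opening: 0.0386
finger_force: 36.8
```

jog_arm --pt "0 0 0 0 -0.005 0 -0.3" --pt "0 0 0 0 -0.005 0 -1" --pt "0 0 0 0 -0.005 0 -1" --pt "0 0 0 0 -0.005 0 -1" --pt "0 0 0 0 -0.005 0 -1" --pt "0 0 0 0 -0.005 0.04 -1" --pt "0 0 0 0 -0.005 0.1 -1" --pt "0 0 0 0 0 0.16 -1" --pt "0 0 0 -0.06 0.05 0.16 -1" --pt "0 0 0 -0.06 0.05 0.16 -1" --grip_force 25

```text
clock: 22.68
position: [0.3969, 0.4694, 0.2062]
eef_rot: [0.011, -3.14, -0.005]
force: [0.3, -0.4, -0.7]
opening: 0.0856
finger_force: 0.0
```

Run:
```python
import h
from h import *
t,s=both()
o=bot.get_obs(); print(o["position"].round(4),o["opening"])
def z(c,P,w,k):
    u=proj(c,P)[0].astype(int); return cv2.resize(c["color"][u[1]-w:u[1]+w,u[0]-w:u[0]+w],(k,k),interpolation=cv2.INTER_CUBIC)
G=[.47,.40,.095];T=[.60,.088,.05]
print([proj(c,P)[0].astype(int) for c in(t,s) for P in(G,T)])
g=np.vstack([z(t,G,40,290),z(s,G,40,290)])
T_=np.vstack([z(t,T,75,290),z(s,T,75,290)])
cv2.imwrite("pics/c1.png",np.hstack([g,T_]))
np.save("t.npy",t["color"]);np.save("s.npy",s["color"])
```

```text
[0.3985 0.4676 0.2051] 0.08587981299696457
[array([133, 272]), array([276, 220]), array([209, 172]), array([311, 216])]
```

View pics/c1.png

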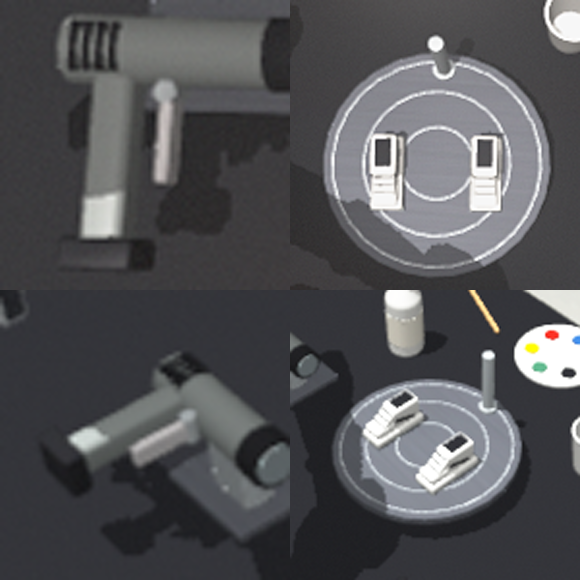

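Run:
```python
import h
from h import *
t,s=both()
a=np.linspace(0,2*np.pi,360)
def f(p,cs):
    r=0
    for c in cs:
        g=cv2.GaussianBlur(cv2.cvtColor(c["color"],cv2.COLOR_BGR2GRAY),(0,0),1).astype(np.float32)
        hp=g-cv2.GaussianBlur(g,(0,0),4); hp=np.clip(hp,0,25)
        uv=proj(c,np.c_[p[0]+p[2]*np.cos(a),p[1]+p[2]*np.sin(a),0*a+.05]).astype(np.float32)
        r-=cv2.remap(hp,uv[None,:,0],uv[None,:,1],1).mean()
    return r
for cs in((t,),(s,),(t,s)):
    b=min((minimize(f,[x,y,r],args=(cs,),method="Nelder-Mead",options=dict(initial_simplex=[[x,y,r],[x+.006,y,r],[x,y+.006,r],[x,y,r+.006]],maxiter=120)) for x in(.577,.584) for y in(.084,.09) for r in(.085,.13)),key=lambda r:r.fun)
    print(b.x.round(4),b.fun)
print("ctr",onz(t,[277.0,229.3],.05),onz(s,[307.4,221.2],.05),tri(t,[277.0,229.3],s,[307.4,221.2]))
print("post",onz(t,[276.5,167.8],.16),onz(s,[338.4,174.6],.16),"base",onz(t,[281.2,181.2],.05))
```

```text
[0.5798 0.0868 0.1277] -23.630462646484375
[0.5761 0.0866 0.1274] -23.04399871826172
[0.5789 0.0866 0.128 ] -45.65107727050781
ctr [[0.57908362 0.08546997 0.05      ]] [[0.57757243 0.0819884  0.05      ]] (array([0.58016344, 0.08580806, 0.04491741]), np.float64(0.14429413029409943))
post [[0.69573233 0.07839359 0.16      ]] [[0.6926984  0.07600382 0.16      ]] base [[0.69646139 0.07765789 0.05      ]]
```

jog_arm --pt "0 0 0 0.03 -0.04 0 -1" --pt "0 0 0 0.06 -0.08 0.02 -1" --pt "0 0 0 0.1 -0.13 0.02 -1" --pt "0 0 0 0.14 -0.18 0.02 -1" --pt "0 0 0 0.17 -0.23 0.02 -1" --pt "0 0 0 0.21 -0.28 0.02 -1" --pt "0 0 0 0.25 -0.33 0.02 -1" --pt "0 0 0 0.28 -0.37 0.02 -1" --pt "0 0 0 0.298 -0.39 0.02 -1" --pt "0 0 0 0.298 -0.39 0 -1" --pt "0 0 0 0.298 -0.39 -0.02 -1" --pt "0 0 0 0.298 -0.39 -0.02 -1"

```text
clock: 24.38
position: [0.6982, 0.073, 0.1828]
eef_rot: [-0.002, -3.137, 0.003]
force: [0.2, -0.4, 0.3]
opening: 0.0854
finger_force: 0.0
```

jog_arm --pt "0 0 0 0 0 -0.03 -1" --pt "0 0 0 0 0 -0.06 -1" --pt "0 0 0 0 0 -0.09 -1" --pt "0 0 0 0 0 -0.095 -1" --pt "0 0 0 0 0 -0.095 -0.5" --pt "0 0 0 0 0 -0.095 0" --pt "0 0 0 0 0 -0.095 0.3" --pt "0 0 0 0 0 -0.095 0.5" --pt "0 0 0 0 0 -0.095 0.7" --pt "0 0 0 0 0 -0.095 0.7" --pt "0 0 0 0 0 -0.095 0.7" --grip_force 20

```text
clock: 25.75
position: [0.6994, 0.076, 0.0909]
eef_rot: [-0.002, 3.141, 0.001]
force: [-1.3, 1.3, 6.1]
opening: 0.0173
finger_force: 21.1
```

Run:
```python
from h import *
o=bot.get_obs(); print(o["position"].round(4),o["opening"],o["force"].round(1),o["joints"].round(2))
P=np.array([.6967,.078]);C=np.array([.579,.0866]); 
p=o["position"][:2]; f0=np.arctan2(p[1]-C[1],p[0]-C[0]); print(np.degrees(f0),np.hypot(*(p-C)))
f0=np.radians(-4.2)
for k in range(5):
    b=f0+np.radians(72*k); r=[]
    for j in range(1,13):
        a=b+np.radians(6*j); r.append([0,0,0,round(.118*(np.cos(a)-np.cos(b)),4),round(.118*(np.sin(a)-np.sin(b)),4),0,.7])
    print(r)
```

```text
[0.6994 0.076  0.0909] 0.017349345758647335 [-1.3  1.3  6.1] [-0.1   0.72 -0.09  1.41  0.07  1.01  1.37]
-5.033059155281586 0.12084700434381361
[[0, 0, 0, np.float64(0.0003), np.float64(0.0123), 0, 0.7], [0, 0, 0, np.float64(-0.0008), np.float64(0.0247), 0, 0.7], [0, 0, 0, np.float64(-0.0031), np.float64(0.0368), 0, 0.7], [0, 0, 0, np.float64(-0.0067), np.float64(0.0486), 0, 0.7], [0, 0, 0, np.float64(-0.0114), np.float64(0.06), 0, 0.7], [0, 0, 0, np.float64(-0.0174), np.float64(0.0708), 0, 0.7], [0, 0, 0, np.float64(-0.0244), np.float64(0.081), 0, 0.7], [0, 0, 0, np.float64(-0.0325), np.float64(0.0903), 0, 0.7], [0, 0, 0, np.float64(-0.0415), np.float64(0.0988), 0, 0.7], [0, 0, 0, np.float64(-0.0514), np.float64(0.1062), 0, 0.7], [0, 0, 0, np.float64(-0.0619), np.float64(0.1126), 0, 0.7], [0, 0, 0, np.float64(-0.0731), np.float64(0.1179), 0, 0.7]]
[[0, 0, 0, np.float64(-0.0117), np.float64(0.0041), 0, 0.7], [0, 0, 0, np.float64(-0.0237), np.float64(0.0069), 0, 0.7], [0, 0, 0, np.float64(-0.0359), np.float64(0.0084), 0, 0.7], [0, 0, 0, np.float64(-0.0483), np.float64(0.0087), 0, 0.7]
[... 1935 characters left out ...]
0, 0, 0, np.float64(0.0118), np.float64(0.0036), 0, 0.7], [0, 0, 0, np.float64(0.0232), np.float64(0.0084), 0, 0.7], [0, 0, 0, np.float64(0.034), np.float64(0.0143), 0, 0.7], [0, 0, 0, np.float64(0.0442), np.float64(0.0214), 0, 0.7], [0, 0, 0, np.float64(0.0535), np.float64(0.0294), 0, 0.7], [0, 0, 0, np.float64(0.062), np.float64(0.0384), 0, 0.7], [0, 0, 0, np.float64(0.0694), np.float64(0.0483), 0, 0.7], [0, 0, 0, np.float64(0.0758), np.float64(0.0588), 0, 0.7], [0, 0, 0, np.float64(0.0811), np.float64(0.07), 0, 0.7], [0, 0, 0, np.float64(0.0852), np.float64(0.0817), 0, 0.7], [0, 0, 0, np.float64(0.088), np.float64(0.0937), 0, 0.7], [0, 0, 0, np.float64(0.0895), np.float64(0.106), 0, 0.7]]
```

jog_arm --pt "0 0 0 -0.0007 0.0123 0 0.7" --pt "0 0 0 -0.0028 0.0247 0 0.7" --pt "0 0 0 -0.0051 0.0368 0 0.7" --pt "0 0 0 -0.0087 0.0486 0 0.7" --pt "0 0 0 -0.0134 0.06 0 0.7" --pt "0 0 0 -0.0194 0.0708 0 0.7" --pt "0 0 0 -0.0264 0.081 0 0.7" --pt "0 0 0 -0.0345 0.0903 0 0.7" --pt "0 0 0 -0.0435 0.0988 0 0.7" --pt "0 0 0 -0.0534 0.1062 0 0.7" --pt "0 0 0 -0.0639 0.1126 0 0.7" --pt "0 0 0 -0.0751 0.1179 0 0.7" --grip_force 25

```text
clock: 27.25
position: [0.6241, 0.1945, 0.0906]
eef_rot: [-0.003, 3.14, 0.001]
force: [4.2, -1.2, 5.9]
opening: 0.0177
finger_force: 25.2
```

Run:
```python
from h import *
o=bot.get_obs(); print(o["position"].round(4),o["opening"],o["force"].round(1),o["joints"].round(2))
```

```text
[0.6241 0.1945 0.0906] 0.01774399604645199 [ 4.2 -1.2  5.9] [-0.29  0.64 -0.08  1.57  0.06  0.93  1.18]
```

jog_arm --pt "0 0 0 -0.0117 0.0041 0 0.7" --pt "0 0 0 -0.0237 0.0069 0 0.7" --pt "0 0 0 -0.0359 0.0084 0 0.7" --pt "0 0 0 -0.0483 0.0087 0 0.7" --pt "0 0 0 -0.0606 0.0077 0 0.7" --pt "0 0 0 -0.0727 0.0053 0 0.7" --pt "0 0 0 -0.0846 0.0018 0 0.7" --pt "0 0 0 -0.0959 -0.003 0 0.7" --pt "0 0 0 -0.1068 -0.009 0 0.7" --pt "0 0 0 -0.1169 -0.016 0 0.7" --pt "0 0 0 -0.1263 -0.0241 0 0.7" --pt "0 0 0 -0.1347 -0.0331 0 0.7"

```text
clock: 28.75
position: [0.4802, 0.172, 0.0904]
eef_rot: [0.021, -3.131, -0.016]
force: [-25.7, 28.4, 21.2]
opening: 0.0136
finger_force: 26.8
```

Run:
```python
from h import *
t,s=both()
o=bot.get_obs(); print(o["position"].round(4),o["opening"],o["force"].round(1),o["joints"].round(2))
np.save("t.npy",t["color"]);np.save("s.npy",s["color"])
print(proj(s,o["position"]+[0,0,.06]))
```

```text
[0.4784 0.1703 0.0904] 0.013463691913876816 [-26.4  25.9  22.8] [-0.31  0.46 -0.1   1.95  0.05  0.74  1.15]
[[256.98560114 197.15608998]]
```

jog_arm --pt "0 0 0 0 0 0 0.5" --pt "0 0 0 0 0 0 -0.2" --pt "0 0 0 0 0 0 -1" --pt "0 0 0 0 0 0 -1" --pt "0 0 0 0 0 0 -1" --pt "0 0 0 0 0 0.05 -1" --pt "0 0 0 0 0 0.1 -1" --pt "0 0 -0.18 0 0.03 0.12 -1" --pt "0 0 -0.36 -0.04 0.08 0.12 -1" --pt "0 0 -0.54 -0.1 0.13 0.12 -1" --pt "0 0 -0.72 -0.12 0.16 0.12 -1" --pt "0 0 -0.9 -0.12 0.2 0.12 -1"

```text
clock: 30.35
position: [0.3669, 0.3615, 0.2106]
eef_rot: [-1.342, -2.84, 0.0]
force: [1.4, 0.2, 0.8]
opening: 0.0855
finger_force: 0.0
```

Run:
```python
from h import *
t,s=both()
o=bot.get_obs(); print(o["position"].round(4),o["opening"],o["force"].round(1),o["eef_rot"].round(3),o["joints"].round(2))
# find post: angle on circle; match: bright/grey vertical rod in both views, use top cap template search
C=np.array([.579,.0866])
best=[]
for a in range(90,200,1):
    p=C+.118*np.array([np.cos(np.radians(a)),np.sin(np.radians(a))]); v=0
    for c in(t,s):
        L=cv2.cvtColor(c["color"],cv2.COLOR_BGR2GRAY).astype(np.float32)
        R_=lambda P:cv2.remap(L,*[proj(c,P).astype(np.float32)[None,:,k] for k in(0,1)],1)
        th=np.linspace(0,6.28,24); 
        i=R_(np.c_[p[0]+.006*np.cos(th),p[1]+.006*np.sin(th),0*th+.16]).mean()
        e=R_(np.c_[p[0]+.016*np.cos(th),p[1]+.016*np.sin(th),0*th+.16]).mean()
        v+=i-e
    best.append((round(v,1),a))
print(sorted(best)[-6:])
g=cv2.resize(t["color"][130:330,180:380],(400,400)); g2=cv2.resize(s["color"][120:320,200:400],(400,400))
cv2.imwrite("pics/d1.png",np.hstack([g,g2]))
```

```text
[0.3671 0.3658 0.2101] 0.08565775424830772 [0.  0.3 0.1] [-1.334 -2.843 -0.003] [-0.84  0.33  0.01  1.77 -0.01  1.04 -0.13]
[(np.float32(195.9), 137), (np.float32(243.2), 136), (np.float32(266.0), 132), (np.float32(279.6), 135), (np.float32(313.4), 134), (np.float32(314.5), 133)]
```

View pics/d1.png

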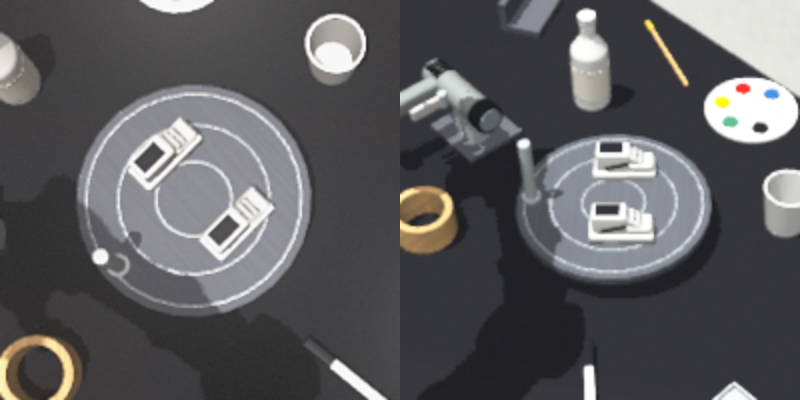

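jog_arm --pt "0 0 -0.15 0.03 -0.05 0 -1" --pt "0 0 -0.3 0.06 -0.09 0 -1" --pt "0 0 -0.45 0.09 -0.13 0 -1" --pt "0 0 -0.6 0.11 -0.17 0 -1" --pt "0 0 -0.75 0.13 -0.194 0 -1" --pt "0 0 -0.9 0.13 -0.194 0 -1" --pt "0 0 -1.05 0.13 -0.194 0 -1" --pt "0 0 -1.2 0.13 -0.194 0 -1" --pt "0 0 -1.35 0.13 -0.194 0 -1" --pt "0 0 -1.5 0.13 -0.194 0 -1" --pt "0 0 -1.5 0.13 -0.194 0 -1"

```text
clock: 31.82
position: [0.4993, 0.1658, 0.21]
eef_rot: [2.915, 1.171, -0.001]
force: [0.4, -0.5, 0.5]
opening: 0.0852
finger_force: 0.0
```

jog_arm --pt "0 0 -0.15 0 0 0 -1" --pt "0 0 -0.3 0 0 0 -1" --pt "0 0 -0.45 0 0 0 -1" --pt "0 0 -0.6 0 0 0 -1" --pt "0 0 -0.75 0 0 0 -1" --pt "0 0 -0.9 0 0 0 -1" --pt "0 0 -1.05 0 0 0 -1" --pt "0 0 -1.2 0 0 0 -1" --pt "0 0 -1.32 0 0 0 -1" --pt "0 0 -1.39 0 0 0 -1" --pt "0 0 -1.39 0 0 0 -1" --pt "0 0 -1.39 0 0 0 -1"

```text
clock: 33.33
position: [0.4993, 0.1663, 0.2101]
eef_rot: [2.99, -0.964, -0.0]
force: [0.2, 0.1, 0.4]
opening: 0.0856
finger_force: 0.0
```

Run:
```python
from h import *
o=bot.get_obs(); print(o["position"].round(4),o["opening"],o["force"].round(1),o["eef_rot"].round(3),o["joints"].round(2))
M=R.from_rotvec(o["eef_rot"]).as_matrix(); print(np.degrees(np.arctan2(M[1,1],M[0,1])),M[:,2].round(3))
```

```text
[0.4993 0.1663 0.2101] 0.08561044474581456 [0.2 0.1 0.4] [ 2.99  -0.964 -0.   ] [-0.91  0.45  0.82  1.76 -0.36  1.1  -2.17]
-125.72609779399703 [-0. -0. -1.]
```

jog_arm --pt "0 0 0 -0.002 0.0055 -0.03 -1" --pt "0 0 0 -0.002 0.0055 -0.07 -1" --pt "0 0 0 -0.002 0.0055 -0.1 -1" --pt "0 0 0 -0.002 0.0055 -0.12 -1" --pt "0 0 0 -0.002 0.0055 -0.12 -1" --pt "0 0 0 -0.002 0.0055 -0.12 -0.5" --pt "0 0 0 -0.002 0.0055 -0.12 0" --pt "0 0 0 -0.002 0.0055 -0.12 0.3" --pt "0 0 0 -0.002 0.0055 -0.12 0.5" --pt "0 0 0 -0.002 0.0055 -0.12 0.7" --pt "0 0 0 -0.002 0.0055 -0.12 0.7" --pt "0 0 0 -0.002 0.0055 -0.12 0.7" --grip_force 25

```text
clock: 34.83
position: [0.4975, 0.1724, 0.0906]
eef_rot: [-2.988, 0.967, -0.0]
force: [-1.1, 2.1, 6.3]
opening: 0.0173
finger_force: 24.3
```

Run:
```python
from h import *
o=bot.get_obs(); print(o["position"].round(4),o["opening"],o["force"].round(1),o["joints"].round(2))
C=np.array([.579,.0866]); p=o["position"][:2]-C; print(np.degrees(np.arctan2(p[1],p[0])),np.hypot(*p))
f0=np.radians(133.7);st=np.radians(223.8/38)
for k,n in((0,12),(12,12),(24,12),(36,2)):
    b=f0+st*k
    print([[0,0,round(float(st*j),3),round(float(.118*(np.cos(b+st*j)-np.cos(b))),4),round(float(.118*(np.sin(b+st*j)-np.sin(b))),4),0,.7] for j in range(1,n+1)])
```

```text
[0.4975 0.1724 0.0906] 0.01728274367024587 [-1.1  2.1  6.3] [-0.84  0.58  0.71  1.92 -0.5   0.83 -2.05]
133.51038502438823 0.11835851152160472
[[0, 0, 0.103, -0.0083, -0.0088, 0, 0.7], [0, 0, 0.206, -0.0157, -0.0184, 0, 0.7], [0, 0, 0.308, -0.022, -0.0288, 0, 0.7], [0, 0, 0.411, -0.0273, -0.0397, 0, 0.7], [0, 0, 0.514, -0.0314, -0.0511, 0, 0.7], [0, 0, 0.617, -0.0343, -0.0629, 0, 0.7], [0, 0, 0.72, -0.036, -0.0749, 0, 0.7], [0, 0, 0.822, -0.0365, -0.087, 0, 0.7], [0, 0, 0.925, -0.0357, -0.0991, 0, 0.7], [0, 0, 1.028, -0.0336, -0.111, 0, 0.7], [0, 0, 1.131, -0.0304, -0.1227, 0, 0.7], [0, 0, 1.233, -0.026, -0.134, 0, 0.7]]
[[0, 0, 0.103, 0.0056, -0.0108, 0, 0.7], [0, 0, 0.206, 0.0122, -0.0209, 0, 0.7], [0, 0, 0.308, 0.0199, -0.0303, 0, 0.7], [0, 0, 0.411, 0.0284, -0.0389, 0, 0.7], [0, 0, 0.514, 0.0378, -0.0465, 0, 0.7], [0, 0, 0.617, 0.048, -0.0532, 0, 0.7], [0, 0, 0.72, 0.0587, -0.0588, 0, 0.7], [0, 0, 0.822, 0.07, -0.0632, 0, 0.7], [0, 0, 0.925, 0.0817, -0.0665, 0, 0.7], [0, 0, 1.028, 0.0937, -0.0685, 0, 0.7], [0, 0, 1.131, 0.1057, -0.0693, 0, 0.7], [0, 0, 1.233, 0.1179, -0.0688, 0, 0.7]]
[[0, 0, 0.103, 0.012, 0.0017, 0, 0.7], [0, 0, 0.206, 0.0238, 0.0046, 0, 0.7], [0, 0, 0.308, 0.0352, 0.0087, 0, 0.7], [0, 0, 0.411, 0.0461, 0.0139, 0, 0.7], [0, 0, 0.514, 0.0564, 0.0203, 0, 0.7], [0, 0, 0.617, 0.0661, 0.0277, 0, 0.7], [0, 0, 0.72, 0.0749, 0.036, 0, 0.7], [0, 0, 0.822, 0.0828, 0.0452, 0, 0.7], [0, 0, 0.925, 0.0897, 0.0551, 0, 0.7], [0, 0, 1.028, 0.0956, 0.0657, 0, 0.7], [0, 0, 1.131, 0.1004, 0.0769, 0, 0.7], [0, 0, 1.233, 0.104, 0.0884, 0, 0.7]]
[[0, 0, 0.103, 0.0024, 0.0119, 0, 0.7], [0, 0, 0.206, 0.0035, 0.024, 0, 0.7]]
```

Radius and angle match; turn.

jog_arm --pt "0 0 0.103 -0.0083 -0.0088 0 0.7" --pt "0 0 0.206 -0.0157 -0.0184 0 0.7" --pt "0 0 0.308 -0.022 -0.0288 0 0.7" --pt "0 0 0.411 -0.0273 -0.0397 0 0.7" --pt "0 0 0.514 -0.0314 -0.0511 0 0.7" --pt "0 0 0.617 -0.0343 -0.0629 0 0.7" --pt "0 0 0.72 -0.036 -0.0749 0 0.7" --pt "0 0 0.822 -0.0365 -0.087 0 0.7" --pt "0 0 0.925 -0.0357 -0.0991 0 0.7" --pt "0 0 1.028 -0.0336 -0.111 0 0.7" --pt "0 0 1.131 -0.0304 -0.1227 0 0.7" --pt "0 0 1.233 -0.026 -0.134 0 0.7"

```text
clock: 36.33
position: [0.4727, 0.0385, 0.0906]
eef_rot: [-2.996, -0.944, -0.004]
force: [4.5, 3.4, -0.0]
opening: 0.0171
finger_force: 24.5
```

```bash
cat > st.py <<'E'
from h import *
o=bot.get_obs(); print(o["position"].round(4),o["opening"],o["force"].round(1),o["joints"].round(2))
C=np.array([.579,.0866]); p=o["position"][:2]-C; print(np.degrees(np.arctan2(p[1],p[0])),np.hypot(*p))
M=R.from_rotvec(o["eef_rot"]).as_matrix(); print(np.degrees(np.arctan2(M[1,1],M[0,1])))
E
python3 st.py
```

```text
[0.4727 0.0385 0.0906] 0.017104410794634633 [ 4.5  3.4 -0. ] [-0.38  0.43  0.34  2.05 -0.23  0.69 -0.85]
-155.6514185983759 0.11664412321049017
-55.01090817851636
```

jog_arm --pt "0 0 0.103 0.0056 -0.0108 0 0.7" --pt "0 0 0.206 0.0122 -0.0209 0 0.7" --pt "0 0 0.308 0.0199 -0.0303 0 0.7" --pt "0 0 0.411 0.0284 -0.0389 0 0.7" --pt "0 0 0.514 0.0378 -0.0465 0 0.7" --pt "0 0 0.617 0.048 -0.0532 0 0.7" --pt "0 0 0.72 0.0587 -0.0588 0 0.7" --pt "0 0 0.822 0.07 -0.0632 0 0.7" --pt "0 0 0.925 0.0817 -0.0665 0 0.7" --pt "0 0 1.028 0.0937 -0.0685 0 0.7" --pt "0 0 1.131 0.1057 -0.0693 0 0.7" --pt "0 0 1.233 0.1179 -0.0688 0 0.7"

```text
clock: 37.83
position: [0.5896, -0.0285, 0.0906]
eef_rot: [-1.897, -2.502, -0.003]
force: [-2.2, 7.1, 6.4]
opening: 0.0171
finger_force: 25.1
```

```bash
python3 st.py
```

```text
[ 0.5896 -0.0285  0.0906] 0.017071943777755602 [-2.2  7.1  6.4] [ 0.02  0.56 -0.03  1.75  0.02  0.83  0.27]
-84.71959282975826 0.11556309295996176
15.66832392311737
```

jog_arm --pt "0 0 0.103 0.012 0.0017 0 0.7" --pt "0 0 0.206 0.0238 0.0046 0 0.7" --pt "0 0 0.308 0.0352 0.0087 0 0.7" --pt "0 0 0.411 0.0461 0.0139 0 0.7" --pt "0 0 0.514 0.0564 0.0203 0 0.7" --pt "0 0 0.617 0.0661 0.0277 0 0.7" --pt "0 0 0.72 0.0749 0.036 0 0.7" --pt "0 0 0.822 0.0828 0.0452 0 0.7" --pt "0 0 0.925 0.0897 0.0551 0 0.7" --pt "0 0 1.028 0.0956 0.0657 0 0.7" --pt "0 0 1.131 0.1004 0.0769 0 0.7" --pt "0 0 1.233 0.104 0.0884 0 0.7"

```text
clock: 39.33
position: [0.692, 0.0587, 0.0907]
eef_rot: [-0.103, -3.138, -0.001]
force: [-6.6, 1.5, 8.8]
opening: 0.0172
finger_force: 25.3
```

```bash
python3 st.py
```

```text
[0.692  0.0587 0.0907] 0.01721494764753653 [-6.6  1.5  8.8] [ 0.08  0.72 -0.36  1.44  0.27  1.03  1.16]
-13.848907572598117 0.11642798046975651
86.24290875524959
```

jog_arm --pt "0 0 0.08 0.0022 0.011 0 0.7" --pt "0 0 0.16 0.0033 0.022 0 0.7" --pt "0 0 0.16 0.0033 0.022 0 0.7" --pt "0 0 0.16 0.0033 0.022 0 0.7" --pt "0 0 0.16 0.0033 0.022 0 0.7"

```text
clock: 39.95
position: [0.6956, 0.0801, 0.0907]
eef_rot: [0.143, -3.137, -0.0]
force: [-4.2, 0.9, 7.4]
opening: 0.0176
finger_force: 25.1
```

```bash
python3 st.py
```

```text
[0.6956 0.0801 0.0907] 0.017566889256110222 [-4.2  0.9  7.4] [ 0.06  0.74 -0.4   1.42  0.31  1.05  1.27]
-3.2140310094278095 0.11680978827020323
95.22816424701844
```

jog_arm --pt "0 0 0 0 0 0 0.3" --pt "0 0 0 0 0 0 -0.3" --pt "0 0 0 0 0 0 -1" --pt "0 0 0 0 0 0 -1" --pt "0 0 0 0 0 0.05 -1" --pt "0 0 0 0 0 0.11 -1" --pt "0 0 -0.05 -0.04 0.05 0.12 -1" --pt "0 0 -0.09 -0.08 0.1 0.12 -1" --pt "0 0 -0.09 -0.12 0.15 0.12 -1" --pt "0 0 -0.09 -0.17 0.2 0.12 -1" --pt "0 0 -0.09 -0.22 0.25 0.12 -1" --pt "0 0 -0.09 -0.27 0.3 0.12 -1"

```text
clock: 41.45
position: [0.4462, 0.3597, 0.2104]
eef_rot: [-0.001, 3.141, 0.001]
force: [0.5, 0.6, -0.2]
opening: 0.0852
finger_force: 0.0
```

Run:
```python
import h
from h import *
t,s=both(); t,s=both()
print(bot.get_obs()["position"].round(4))
C=np.array([.579,.0866]); best=[]
for a in range(-30,30):
    p=C+.118*np.array([np.cos(np.radians(a)),np.sin(np.radians(a))]); v=0
    for c in(t,s):
        L=cv2.cvtColor(c["color"],cv2.COLOR_BGR2GRAY).astype(np.float32)
        R_=lambda P:cv2.remap(L,*[proj(c,P).astype(np.float32)[None,:,k] for k in(0,1)],1)
        th=np.linspace(0,6.28,24)
        v+=R_(np.c_[p[0]+.006*np.cos(th),p[1]+.006*np.sin(th),0*th+.16]).mean()-R_(np.c_[p[0]+.016*np.cos(th),p[1]+.016*np.sin(th),0*th+.16]).mean()
    best.append((round(float(v),1),a))
print("post angle",sorted(best)[-4:])
for vt in(165,180,195):
  h.VT=vt
  for n,c in(("t",t),("s",s)):
    m=white(c["color"]); 
    for p in ([.565,.027,3.14],[.565,.147,3.14]):
        try:
            b=blob(c,p[:2],.07); x,i=fitshoe((c,),p,.05); print(vt,n,b.sum(),np.round(x,4),round(i,3))
        except Exception as e: print(vt,n,e)
```

```text
[0.4466 0.3596 0.2105]
post angle [(221.3, -6), (256.2, -3), (274.3, -5), (287.3, -4)]
165 t 1234 [0.566  0.0277 3.1563] 0.456
165 t 1234 [0.6111 0.1511 3.101 ] 0.198
165 s 486 [0.5645 0.0294 3.2137] 0.703
165 s 610 [0.5694 0.1498 3.1729] 0.373
180 t 640 [0.566  0.0276 3.1553] 0.759
180 t 480 [0.6109 0.1502 3.1614] 0.354
180 s 378 [0.5655 0.0298 3.2053] 0.562
180 s 173 [0.569  0.1512 3.2143] 0.309
195 t 599 [0.5666 0.0275 3.1537] 0.74
195 t 169 [0.567  0.152  3.1669] 0.178
195 s 311 [0.5651 0.0304 3.2305] 0.499
195 s 55 [0.5699 0.1496 3.2979] 0.103
```

Run:
```python
import h
from h import *
t,s=both(); t0=dict(t);s0=dict(s);t0["color"]=cv2.imread("pics/top0.png");s0["color"]=cv2.imread("pics/side0.png")
C=np.array([.579,.0866])
for nm,cs in(("init",(t0,s0)),("now",(t,s))):
  for c in cs:
    L=cv2.GaussianBlur(cv2.cvtColor(c["color"],cv2.COLOR_BGR2GRAY),(0,0),1).astype(np.float32); A=np.arange(-12,8,.25);V=[]
    for a in A:
        p=C+.118*np.array([np.cos(np.radians(a)),np.sin(np.radians(a))]); th=np.linspace(0,6.28,24)
        R_=lambda r:cv2.remap(L,*[proj(c,np.c_[p[0]+r*np.cos(th),p[1]+r*np.sin(th),0*th+.16]).astype(np.float32)[None,:,k] for k in(0,1)],1).mean()
        V.append(R_(.005)-R_(.016))
    V=np.array(V);w=np.clip(V-.6*V.max(),0,None); print(nm,round((A*w).sum()/w.sum(),2))
white0=h.white
h.white=lambda im:cv2.morphologyEx(white0(im),cv2.MORPH_OPEN,np.ones((3,3),np.uint8))
for vt in(165,180,195):
  h.VT=vt
  for n,c in(("t",t),("s",s)):
    for p in ([.566,.0276,3.15],[.567,.15,3.15]):
        try:
            b=blob(c,p[:2],.07); x,i=fitshoe((c,),p,.05); print(vt,n,b.sum(),np.round(x,4),round(i,3))
        except Exception as e: print(vt,n,e)
```

```text
init -3.46
init -4.28
now -3.87
now -4.69
165 t 415 [0.566  0.029  3.2304] 0.625
165 t 48 [0.6114 0.1562 3.1029] 0.172
165 s 303 [0.5623 0.0342 3.5373] 0.505
165 s 130 [0.5598 0.1711 4.0148] 0.36
180 t 292 [0.567  0.0286 3.181 ] 0.5
180 t 41 [0.6117 0.1518 3.1446] 0.149
180 s 247 [0.5598 0.0407 3.8983] 0.486
180 s 38 [0.5811 0.1558 3.3092] 0.12
195 t 282 [0.5696 0.0282 3.1583] 0.486
195 t 52 [0.5758 0.1512 3.1677] 0.178
195 s 170 [0.5726 0.0549 3.8985] 0.387
195 s 27 [0.5837 0.1595 3.3288] 0.096
```

jog_arm --pt "0 0 0 0.04 -0.045 0 -1" --pt "0 0 0 0.08 -0.09 0 -1" --pt "0 0 0 0.12 -0.135 0 -1" --pt "0 0 0 0.16 -0.18 0 -1" --pt "0 0 0 0.2 -0.225 0 -1" --pt "0 0 0 0.25 -0.279 0 -1" --pt "0 0 0 0.25 -0.279 0 -1" --pt "0 0 0 0.25 -0.279 0 -1" --pt "0 0 0 0.25 -0.279 -0.04 -1" --pt "0 0 0 0.25 -0.279 -0.08 -1" --pt "0 0 0 0.25 -0.279 -0.115 -1" --pt "0 0 0 0.25 -0.279 -0.115 -1"

```text
clock: 43.25
position: [0.6948, 0.0806, 0.0928]
eef_rot: [0.005, -3.136, 0.0]
force: [-0.4, -1.1, 0.7]
opening: 0.0854
finger_force: 0.0
```

jog_arm --pt "0 0 0 0 0 0 -0.3" --pt "0 0 0 0 0 0 0.2" --pt "0 0 0 0 0 0 0.5" --pt "0 0 0 0 0 0 0.7" --pt "0 0 0 0 0 0 0.7" --pt "0 0 0 0 0 0 0.7" --pt "0 0 0 0 0.003 0 0.7" --pt "0 0 0 0 0.007 0 0.7" --pt "0 0 0 0 0.007 0 0.7" --pt "0 0 0 0 0.007 0 0.7" --grip_force 25

```text
clock: 44.5
position: [0.6987, 0.0858, 0.0961]
eef_rot: [-0.001, 3.139, -0.001]
force: [-0.4, -2.2, 4.9]
opening: 0.0175
finger_force: 24.8
```

jog_arm --pt "0 0 0 0 0 0 0.3" --pt "0 0 0 0 0 0 -0.3" --pt "0 0 0 0 0 0 -1" --pt "0 0 0 0 0 0 -1" --pt "0 0 0 0 0 0.05 -1" --pt "0 0 0 0 0 0.11 -1" --pt "0 0 0 -0.04 0.05 0.12 -1" --pt "0 0 0 -0.08 0.1 0.12 -1" --pt "0 0 0 -0.12 0.15 0.12 -1" --pt "0 0 0 -0.17 0.2 0.12 -1" --pt "0 0 0 -0.22 0.25 0.12 -1" --pt "0 0 0 -0.27 0.3 0.12 -1"

```text
clock: 46.0
position: [0.4473, 0.3666, 0.2154]
eef_rot: [-0.001, 3.141, 0.001]
force: [0.3, 0.4, 0.5]
opening: 0.0853
finger_force: 0.0
```

```bash
cat > look.py <<'E'
import h,sys
from h import *
t,s=both(); t,s=both()
print(bot.get_obs()["position"].round(4),bot.get_obs()["clock"])
C=np.array([.579,.0866])
for c in (t,s):
    L=cv2.GaussianBlur(cv2.cvtColor(c["color"],cv2.COLOR_BGR2GRAY),(0,0),1).astype(np.float32); A=np.arange(-12,8,.25);V=[]
    for a in A:
        p=C+.118*np.array([np.cos(np.radians(a)),np.sin(np.radians(a))]); th=np.linspace(0,6.28,24)
        R_=lambda r:cv2.remap(L,*[proj(c,np.c_[p[0]+r*np.cos(th),p[1]+r*np.sin(th),0*th+.16]).astype(np.float32)[None,:,k] for k in(0,1)],1).mean()
        V.append(R_(.005)-R_(.016))
    V=np.array(V);w=np.clip(V-.6*V.max(),0,None); print("post",round((A*w).sum()/w.sum(),2))
# shoe fit on disc by contrast inside vs just outside of silhouette
for nm,p0 in(("A",[.566,.028,3.17]),("B",[.563,.148,3.17])):
  for cs in((t,),(s,),(t,s)):
    def f(p):
        v=0
        for c in cs:
            u=proj(c,[p0[0],p0[1],.07])[0].astype(int); win=(u[0]-40,u[1]-40,u[0]+40,u[1]+40)
            L=cv2.cvtColor(c["color"],cv2.COLOR_BGR2GRAY)[win[1]:win[3],win[0]:win[2]].astype(np.float32)
            m=sil(c,p,.05,win); d=cv2.dilate(m,np.ones((7,7)))-m
            v-=(np.clip(L,60,200)*m).sum()/m.sum()-(np.clip(L,60,200)*d).sum()/d.sum()
        return v
    b=None
    for da in(-.15,0,.15):
        S=np.array(p0)+[0,0,da]; sx=np.vstack([S,S+[.012,0,0],S+[0,.012,0],S+[0,0,.2]])
        r=minimize(f,S,method="Nelder-Mead",options=dict(initial_simplex=sx,xatol=1e-4,fatol=1e-3))
        if b is None or r.fun<b.fun:b=r
    print(nm,b.x.round(4),round(b.fun,1))
E
python3 look.py
```

```text
[0.4477 0.3665 0.2155] 46.2
post -1.06
post -1.85
A [0.5481 0.0278 3.8646] -42.3
A [0.566  0.0306 3.2052] -38.2
A [0.5673 0.0292 3.2514] -70.2
B [0.5645 0.1462 3.1722] -40.8
B [0.5619 0.148  3.2429] -52.0
B [0.5642 0.1465 3.1957] -90.5
```

jog_arm --pt "0 0 0 0.02 -0.05 0 -0.5" --pt "0 0 0 0.04 -0.1 0 -0.5" --pt "0 0 0 0.06 -0.16 0 -0.5" --pt "0 0 0 0.08 -0.22 0 -0.5" --pt "0 0 0.042 0.11 -0.28 0 -0.5" --pt "0 0 0.042 0.1333 -0.3385 0 -0.5" --pt "0 0 0.042 0.1333 -0.3385 -0.03 -0.5" --pt "0 0 0.042 0.1333 -0.3385 -0.06 -0.5" --pt "0 0 0.042 0.1333 -0.3385 -0.06 -0.5"

```text
clock: 47.32
position: [0.5809, 0.0242, 0.1531]
eef_rot: [0.062, -3.136, 0.001]
force: [-0.3, -0.0, 0.6]
opening: 0.0638
finger_force: 0.0
```

```bash
python3 st.py
```

```text
[0.5809 0.0242 0.1531] 0.06383001306445464 [-0.3 -0.   0.6] [ 0.16  0.5  -0.38  1.69  0.21  1.    1.32]
-88.30074447095474 0.062389623933334894
92.28275996975702
```

jog_arm --pt "0 0 0 0 0 -0.04 -0.5" --pt "0 0 0 0 0 -0.08 -0.5" --pt "0 0 0 0 0 -0.1 -0.5" --pt "0 0 0 0 0 -0.106 -0.5" --pt "0 0 0 0 0 -0.107 -0.5" --pt "0 0 0 0 0 -0.107 -0.5"

```text
clock: 48.08
position: [0.5831, 0.0268, 0.0494]
eef_rot: [-0.067, 3.139, -0.0]
force: [0.0, 0.1, -0.4]
opening: 0.0642
finger_force: 0.0
```

jog_arm --pt "0 0 0 0 0 0 0" --pt "0 0 0 0 0 0 0.2" --pt "0 0 0 0 0 0 0.4" --pt "0 0 0 0 0 0 0.7" --pt "0 0 0 0 0 0 0.7" --pt "0 0 0 0 0 0 0.7" --grip_force 30

```text
clock: 48.82
position: [0.5824, 0.0268, 0.0487]
eef_rot: [-0.067, 3.14, -0.0]
force: [-1.8, 0.2, 5.4]
opening: 0.0298
finger_force: 30.2
```

jog_arm --pt "0 0 0 0 0 0.04 0.7" --pt "0 0 0 0 0 0.09 0.7" --pt "0 0 0 -0.01 -0.05 0.09 0.7" --pt "0 0 0 -0.03 -0.1 0.09 0.7" --pt "0 0 0 -0.05 -0.15 0.09 0.7" --pt "0 0 0 -0.07 -0.2 0.09 0.7" --pt "0 0 0 -0.09 -0.25 0.09 0.7" --pt "0 0 0 -0.11 -0.3 0.09 0.7" --pt "0 0 -0.01 -0.125 -0.35 0.09 0.7" --pt "0 0 -0.01 -0.1397 -0.4 0.09 0.7" --pt "0 0 -0.01 -0.1397 -0.4194 0.07 0.7" --pt "0 0 -0.01 -0.1397 -0.4194 0.03 0.7"

```text
clock: 50.32
position: [0.4423, -0.396, 0.0782]
eef_rot: [-0.045, 3.139, -0.005]
force: [0.1, 0.5, -2.9]
opening: 0.0295
finger_force: 30.8
```

jog_arm --pt "0 0 0 0 0 -0.03 0.7" --pt "0 0 0 0 0 -0.055 0.7" --pt "0 0 0 0 0 -0.068 0.7" --pt "0 0 0 0 0 -0.072 0.7" --pt "0 0 0 0 0 -0.072 0.7"

```text
clock: 50.95
position: [0.4428, -0.3928, 0.0066]
eef_rot: [-0.052, 3.141, -0.001]
force: [-0.5, 0.1, -1.5]
opening: 0.0294
finger_force: 30.7
```

```bash
python3 st.py
```

```text
[ 0.4428 -0.3928  0.0066] 0.029364576159435374 [-0.5  0.1 -1.5] [ 0.87  0.68 -0.29  1.82  0.29  0.68  2.01]
-105.86373571785887 0.4984082137238141
91.87999350866191
```

jog_arm --pt "0 0 0 0 0 -0.002 0.7" --pt "0 0 0 0 0 -0.004 0.7" --pt "0 0 0 0 0 -0.0045 0.7" --pt "0 0 0 0 0 -0.0045 0.7"

```text
clock: 51.45
position: [0.4428, -0.3929, 0.0027]
eef_rot: [-0.052, 3.14, -0.002]
force: [-1.9, 0.1, 5.3]
opening: 0.0295
finger_force: 31.5
```

jog_arm --pt "0 0 0 0 0 0 0.2" --pt "0 0 0 0 0 0 -0.2" --pt "0 0 0 0 0 0 -0.5" --pt "0 0 0 0 0 0 -0.5" --pt "0 0 0 0 0 0.04 -0.5" --pt "0 0 0 0 0 0.09 -0.5" --pt "0 0 0 0 0 0.15 -0.5" --pt "0 0 0 0.01 0.06 0.18 -0.5" --pt "0 0 0 0.02 0.12 0.18 -0.5" --pt "0 0 0 0.03 0.18 0.18 -0.5" --pt "0 0 0 0.05 0.24 0.18 -0.5" --pt "0 0 0 0.06 0.3 0.18 -0.5"

```text
clock: 52.95
position: [0.503, -0.0913, 0.1819]
eef_rot: [-0.051, 3.14, -0.0]
force: [0.3, 1.0, 0.8]
opening: 0.0644
finger_force: 0.0
```

```bash
python3 st.py; python3 look.py | grep -E "B|post"
```

```text
[ 0.503  -0.0913  0.1819] 0.06439821371096485 [0.3 1.  0.8] [ 0.44  0.37 -0.43  1.83  0.18  0.98  1.54]
-113.14129506321916 0.19341722286065757
91.8647126681009
post -1.07
post -7.55
B [0.5504 0.1565 3.719 ] -28.2
B [0.5812 0.1548 3.2425] -39.1
B [0.5647 0.153  3.2833] -49.8
```

jog_arm --pt "0 0 0 -0.02 0.06 0.03 -0.5" --pt "0 0 0 -0.05 0.12 0.03 -0.5" --pt "0 0 0 -0.05 0.18 0.03 -0.5" --pt "0 0 0 -0.05 0.24 0.03 -0.5" --pt "0 0 0 -0.05 0.3 0.03 -0.5" --pt "0 0 0 -0.05 0.36 0.03 -0.5" --pt "0 0 0 -0.05 0.42 0.03 -0.5" --pt "0 0 0 -0.05 0.458 0.03 -0.5" --pt "0 0 0 -0.05 0.458 0.03 -0.5"

```text
clock: 54.28
position: [0.4522, 0.3667, 0.211]
eef_rot: [0.055, -3.14, -0.001]
force: [-0.2, -1.2, 0.6]
opening: 0.0639
finger_force: 0.0
```

```bash
python3 st.py; python3 look.py | grep -E "B|post"
```

```text
[0.4522 0.3667 0.211 ] 0.06388008020441996 [-0.2 -1.2  0.6] [-0.37  0.47 -0.56  1.6   0.26  1.15  0.62]
114.35130264920247 0.307430085564212
92.00440048979156
post -1.07
post -1.84
B [0.5645 0.146  3.1785] -40.2
B [0.5634 0.1475 3.2427] -50.0
B [0.5643 0.146  3.1841] -88.3
```

jog_arm --pt "0 0 0 0.03 -0.05 0 -0.5" --pt "0 0 0 0.06 -0.1 0 -0.5" --pt "0 0 0 0.09 -0.16 0 -0.5" --pt "0 0 0.01 0.125 -0.2197 0 -0.5" --pt "0 0 0.01 0.125 -0.2197 -0.04 -0.5" --pt "0 0 0.01 0.125 -0.2197 -0.06 -0.5" --pt "0 0 0.01 0.125 -0.2197 -0.06 -0.5" --pt "0 0 0.01 0.125 -0.2197 -0.11 -0.5" --pt "0 0 0.01 0.125 -0.2197 -0.15 -0.5" --pt "0 0 0.01 0.125 -0.2197 -0.163 -0.5" --pt "0 0 0.01 0.125 -0.2197 -0.163 -0.5" --pt "0 0 0.01 0.125 -0.2197 -0.163 -0.5"

```text
clock: 55.98
position: [0.5786, 0.1457, 0.0506]
eef_rot: [-0.067, 3.138, 0.001]
force: [0.2, 0.0, 0.7]
opening: 0.064
finger_force: 0.0
```

jog_arm --pt "0 0 0 0 0 0 0" --pt "0 0 0 0 0 0 0.2" --pt "0 0 0 0 0 0 0.4" --pt "0 0 0 0 0 0 0.7" --pt "0 0 0 0 0 0 0.7" --pt "0 0 0 0 0 0 0.7" --grip_force 30

```text
clock: 56.72
position: [0.5778, 0.1454, 0.0495]
eef_rot: [-0.067, 3.14, 0.0]
force: [-0.3, -0.6, 5.7]
opening: 0.0296
finger_force: 30.2
```

jog_arm --pt "0 0 0 0 0 0.04 0.7" --pt "0 0 0 0 0 0.09 0.7" --pt "0 0 0 -0.01 -0.05 0.1 0.7" --pt "0 0 0 -0.03 -0.1 0.1 0.7" --pt "0 0 0 -0.05 -0.15 0.1 0.7" --pt "0 0 0 -0.07 -0.2 0.1 0.7" --pt "0 0 0 -0.09 -0.25 0.1 0.7" --pt "0 0 0 -0.11 -0.3 0.1 0.7" --pt "0 0 -0.01 -0.125 -0.35 0.1 0.7" --pt "0 0 -0.01 -0.1385 -0.4 0.09 0.7" --pt "0 0 -0.01 -0.1385 -0.428 0.07 0.7" --pt "0 0 -0.01 -0.1385 -0.428 0.03 0.7"

```text
clock: 58.22
position: [0.439, -0.2867, 0.0788]
eef_rot: [-0.043, 3.139, -0.005]
force: [1.2, -0.8, -1.8]
opening: 0.0296
finger_force: 30.4
```

jog_arm --pt "0 0 0 0 0 0 0.7" --pt "0 0 0 0 0 -0.03 0.7" --pt "0 0 0 0 0 -0.055 0.7" --pt "0 0 0 0 0 -0.068 0.7" --pt "0 0 0 0 0 -0.073 0.7" --pt "0 0 0 0 0 -0.0755 0.7" --pt "0 0 0 0 0 -0.0755 0.7"

```text
clock: 59.1
position: [0.4392, -0.283, 0.0037]
eef_rot: [-0.052, 3.14, -0.001]
force: [-0.0, -0.2, -1.4]
opening: 0.0292
finger_force: 30.3
```

```bash
python3 st.py
```

```text
[ 0.4392 -0.283   0.0037] 0.029212553910118972 [-0.  -0.2 -1.4] [ 0.78  0.63 -0.38  2.    0.4   0.58  1.72]
-110.71786341535746 0.39514826960724464
91.88031167126918
```

jog_arm --pt "0 0 0 0 0 -0.001 0.7" --pt "0 0 0 0 0 -0.002 0.7" --pt "0 0 0 0 0 -0.002 0.7"

```text
clock: 59.48
position: [0.4393, -0.2831, 0.0034]
eef_rot: [-0.051, 3.14, -0.003]
force: [-4.6, 3.2, 21.6]
opening: 0.0295
finger_force: 33.0
```

jog_arm --pt "0 0 0 0 0 0.0015 0.5" --pt "0 0 0 0 0 0.0015 0" --pt "0 0 0 0 0 0.0015 -0.5" --pt "0 0 0 0 0 0.0015 -0.5" --pt "0 0 0 0 0 0.04 -0.5" --pt "0 0 0 0 0 0.1 -0.5" --pt "0 0 0 0 0 0.16 -0.5" --pt "0 0 0 0 0.06 0.21 -0.5" --pt "0 0 0 0 0.12 0.21 -0.5" --pt "0 0 0 0 0.18 0.21 -0.5" --pt "0 0 0 0 0.24 0.21 -0.5" --pt "0 0 0 0 0.3 0.21 -0.5"

```text
clock: 60.98
position: [0.4386, 0.0164, 0.2114]
eef_rot: [-0.051, 3.14, -0.001]
force: [0.9, 0.7, -0.1]
opening: 0.0639
finger_force: 0.0
```

jog_arm --pt "0 0 0 0 0.06 0 -0.5" --pt "0 0 0 0 0.12 0 -0.5" --pt "0 0 0 0 0.18 0 -0.5" --pt "0 0 0 0 0.24 0 -0.5" --pt "0 0 0 0 0.3 0 -0.5" --pt "0 0 0 0 0.32 0 -0.5" --pt "0 0 0 0 0.32 0 -0.5"

```text
clock: 61.85
position: [0.4379, 0.3364, 0.2107]
eef_rot: [0.057, -3.14, -0.001]
force: [-0.5, -1.1, 0.1]
opening: 0.064
finger_force: 0.0
```

Run:
```python
import h
from h import *
t,s=both();t,s=both()
print(bot.get_obs()["position"].round(3))
# any white shoe blobs outside the tray (x .3-.8,y -.6...0.3)
for n,c in(("t",t),("s",s)):
    m=white(c["color"]); k,l,st,ce=cv2.connectedComponentsWithStats(m)
    for i in range(1,k):
        if st[i,4]>150: print(n,st[i,4],onz(c,ce[i],.03)[0].round(3),st[i,:4])
# dark mouths of the shoes and step shading inside the tray
for n,c in(("t",t),("s",s)):
    g=cv2.cvtColor(c["color"],cv2.COLOR_BGR2GRAY); m=np.zeros_like(g)
    q=proj(c,[[.35,-.44,.004],[.35,-.236,.004],[.503,-.236,.004],[.503,-.44,.004]]).astype(np.int32)
    cv2.fillConvexPoly(m,cv2.convexHull(q),1)
    d=((g<90)&(m>0)).astype(np.uint8); k,l,st,ce=cv2.connectedComponentsWithStats(d)
    for i in range(1,k):
        if st[i,4]>12:
            pts=np.argwhere(l==i)[:,::-1].astype(np.float64); w=onz(c,pts,.052)[:,:2]; r=cv2.minAreaRect(w.astype(np.float32))
            print(n,"dark",st[i,4],np.round(r[0],4),np.round(r[1],4),round(r[2],1))
```

```text
[0.439 0.333 0.211]
t 25927 [ 1.129 -0.037  0.03 ] [  0   0 640  44]
t 16174 [ 1.002 -0.011  0.03 ] [  0  50 640  33]
t 2297 [0.891 0.115 0.03 ] [239  80  59  57]
t 1352 [ 0.9   -0.669  0.03 ] [549  84  58  51]
t 1340 [0.838 0.559 0.03 ] [65 90 49 75]
t 326 [0.836 0.62  0.03 ] [46 92 37 70]
t 760 [ 0.777 -0.082  0.03 ] [332 137  31  34]
t 744 [0.751 0.34  0.03 ] [159 142  35  40]
t 5917 [0.601 0.076 0.03 ] [222 174 113 114]
t 304 [0.587 0.378 0.03 ] [135 223  44   9]
t 872 [0.53  0.421 0.03 ] [109 238  56  35]
t 6135 [ 0.425 -0.331  0.03 ] [405 259  95  73]
t 216 [ 0.359 -0.116  0.03 ] [345 310  32  27]
s 82293 [1.37  0.088 0.03 ] [193   0 447 325]
s 3256 [0.406 1.5   0.03 ] [ 0 17 92 79]
s 575 [0.809 0.878 0.03 ] [201  62  34  37]
s 8241 [0.205 1.01  0.03 ] [  0  74  98 127]
s 428 [0.613 0.882 0.03 ] [163  76  16  45]
s 415 [0.825 0.545 0.03 ] [257 102  32  34]
s 738 [0.763 0.358 0.03 ] [285 124  20  51]
s 508 [0.535 0.478 0.03 ] [188 155  54  24]
s 2365 [0.648 0.067 0.03 ] [300 171  55  85]
s 678 [ 0.774 -0.071  0.03 ] [381 204  27  34]
s 727 [0.486 0.139 0.03 ] [258 207  29  49]
s 173 [ 0.347 -0.128  0.03 ] [292 303   7  32]
s 5948 [ 0.41  -0.351  0.03 ] [319 311 116 106]
s 2793 [-0.29   0.034  0.03 ] [  0 380  55 100]
s 632 [ 0.62  -0.862  0.03 ] [611 437  29  43]
t dark 93 [ 0.4481 -0.3946] [0.0165 0.0286] 88.1
s dark 72 [ 0.4403 -0.2844] [0.0289 0.0158] 4.2
s dark 91 [ 0.4433 -0.3953] [0.0295 0.0163] 2.2
```

Run:
```python
from h import *
t,s=both()
g=cv2.cvtColor(t["color"],cv2.COLOR_BGR2GRAY)
u=proj(t,[.44,-.284,.052])[0].astype(int);print(u)
print(g[u[1]-16:u[1]+28:2,u[0]-14:u[0]+16:2])
```

```text
[433 289]
[[246 246 246 246 247 247 247 248 248 247 246 246 246 246 246]
 [246 246 247 248 186 188 189 188 188 223 246 246 246 246 246]
 [247 242 206 180 168 171 173 172 173 220 246 245 246 246 245]
 [247 166 252 204 180 247 247 247 244 243 245 246 246 246 245]
 [247 212 251 122 217 255 102 103 104  95 248 246 246 246 246]
 [247 197 252 120 210 255  91  95  93 105 250 247 246 246 246]
 [247 219 250  97 206 255  91  95  94 107 251 246 246 245 245]
 [247 222 252  83 200 255  91  95  95  83 252 247 246 246 246]
 [247 232 252  99 192 255  91  92  92  82 252 247 246 246 246]
 [247 245 252 101 188 255  89  94  94  82 253 246 246 246 246]
 [246 245 250 145 172 255  87  93  89  81 247 246 245 245 245]
 [247 246 249 192 135 253 233 235 236 233 248 246 246 246 246]
 [247 247 246 206 158 251 248 248 248 248 247 246 246 246 246]
 [247 247 239 252 206 224 241 231 228 218 233 246 246 246 246]
 [247 249 235 238 245 249 247 246 249 249 241 246 246 246 246]
 [247 248 227 244 226 242 246 246 231 230 242 246 246 246 246]
 [246 247 223 250 224 249 248 248 249 248 245 246 246 246 246]
 [247 249 217 249 228 226 220 220 220 226 239 246 246 246 246]
 [247 249 212 248 248 247 247 247 247 247 239 246 246 246 246]
 [247 251 205 248 247 247 247 247 247 247 244 246 246 246 246]
 [247 248 207 248 241 247 247 247 246 246 246 246 246 246 246]
 [247 248 245 240 243 243 242 242 243 245 246 246 246 246 246]]
```

Both shoes stand upright in the tray; the top view simply sees the mouth just above the threshold. Hand in.

```bash
python3 -c "
from h import *
print(hand_in())"
```

```text
the job is handed in; nothing more can be done
None
```

I've handed the job in: both white trainers present were stood on the turntable, the gun's trigger was squeezed to its stop and released, the disc turned about 362° by its post (re-gripped twice, once after my first grip slipped) with both trainers standing, and both now stand upright in the tray by the final camera readings; the job took about 62 s and the verdict was not shown.

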